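Lock the mini PC into its desk cradle

TASK

Lock the mini PC into its cradle: squeeze the release lever against its post, keep it squeezed while you slide the retaining frame towards the PC to the last notch, where the frame's ring lines up with the fixed ring, and let go so that the tooth drops in. Then take the C-pin lock from its sloped stand and swing its curved pin round through the fixed ring and on through the frame's ring until the collar on the pin comes up to the fixed ring, and leave the lock standing flat on the cradle's plate. Do not disturb the mug, the jar or the screwdriver.

Things in the scene. Friction and masses are not known exactly. Their poses are not given: they have to be found in the camera images.
- cradle: fixed grey metal plate, x and y -125 to 140 mm, top at z 12; origin at table height. Black mini PC on it at x -20 to 135, y 55 to 136, 155 mm tall. Steel notched bar at x 18 to 32, y -102 to -8, top at z 28 mm. Where x < 15 and y < -10 the plate is bare (parked frame's ring apart). It stands left or right of the stand, turned up to 17 degrees
- frame (a joint): slide of the dark steel retaining frame along the cradle's +y, in m. Starts in a long parking slot (0.001 to 0.022, with play); next a notch at 0.042 (not wanted), then the last notch at 0.061 by the PC (play 2.5 mm each way); hard stop 0.064. Leaves a notch only while the lever is squeezed; sliding then takes 2 N plus 6 N per m/s
- lever (a joint): release lever on the frame, in rad: 0 = let go, tooth down in a notch; 0.35 = fully squeezed against its stop, plate upright. Above 0.28 the tooth clears the notched bar. A spring returns it; squeezing at the height of point squeeze takes 7 to 11 N
- squeeze (a point): on the frame, 70 mm above the table: where to pinch lever and post, two upright plates 28 mm wide in y, tops 80 to 85 mm above the table, lever on the cradle's -x side. The post's outer face is 22 mm to +x of this point; the lever's outer face 22 mm to -x when squeezed, 34 mm when let go. Axes as the cradle's
- fixed_ring (a point): centre of the hole of the fixed steel ring on the plate: 20 mm hole, wire 6 mm thick, standing upright, its hole's axis along the cradle's x; 18 mm above the plate. In the cradle's frame it is at (-48, 10, 30) mm
- frame_ring (a point): centre of the hole of the frame's ring, of the same size and direction, 16 mm farther along the cradle's +x than the fixed ring; the two are in line when the frame is in the last notch. It is carried by a bar on its +y side
- eyes (a point): the point midway between the two rings when they are in line, in the cradle's frame (-40, 10, 30) mm; axes those of the cradle
- stand: fixed grey stand, base 110 x 80 mm, whose small top plate slopes 35 degrees down towards its own -x (the robot's side). Origin at table height; the middle of the sloping surface is 50 mm above it. Low lips up to 8 mm round the lock's foot, none on the upper side. Turned by up to 23 degrees
- lock: C-pin lock, 0.22 kg; origin mid underside of its foot (44 x 34 x 5 mm), z up. Plain metal body 40 (x) x 24 mm (y, the faces to pinch), z 5 to 48. It starts on the stand's slope, x along the stand's +y, z leaning 35 degrees from vertical to the stand's -x. Home on the plate: x along the cradle's +y, origin at cradle (-80, -58, 12) mm
- pin_tip (a point): free end of the pin, at lock (50.9, -72.8, 18) mm; lock's axes
- pin_mid (a point): point at 90 degrees of the pin's arc, lock (68, -40, 18) mm; at eyes when home. The steel pin, 7 mm thick, leaves the body's +x end at height 18, runs straight to x 28, then follows an arc of radius 40 mm (centre line) about lock (28, -40, 18), turning to -y through 145 degrees
- collar (a point): centre of the collar on the pin, 30 mm across, 4 mm thick, at 68 degrees of the arc: lock (65.1, -25, 18) mm. It cannot pass a ring
- mug: white mug, 76 mm wide, 85 mm tall, origin under its middle; a bystander that stands behind the stand
- jar: small glass jar, 44 mm wide, 60 mm tall, origin under its middle; a bystander that stands behind the stand
- driver: grey screwdriver 150 mm long lying across behind the cradle (on its +x side), about 30 mm thick; a bystander
Mind the look-alikes: they are no part of the job. What is shaped like the lock but blue or yellow is not meant.

How it is judged:
On the way, in this order (a step that is already met when the one before it is completed fails the run):
1. the frame stands in the last notch with the lever let go and the tooth down (value of joint frame above 0.0575 m and value of joint lever below 0.06 rad and contact force between the fingers and frame below 0.5 N), for 0.2 s.
2. the pin is through both rings (distance between pin_mid and eyes below 0.014 m and x of pin_tip in the frame of cradle above -0.022 m and x of collar in the frame of cradle below -0.048 m), for 0.1 s.
At the end, for the whole second after the job is handed in: Frame slide above 57.5 mm, lever under 0.06 rad; pin through both rings: pin_mid within 14 mm of eyes, tip 10 mm or more beyond the frame ring's plane, collar on the near side of the fixed ring; lock flat on the plate (4 mm, 0.08 rad), at rest, and let go (all of step 2 and value of joint frame above 0.0575 m and value of joint lever below 0.06 rad and z of lock in the frame of cradle below 0.016 m and angle between lock's own z axis and vertical below 0.08 rad and linear speed of lock below 0.02 m/s); the robot touches nothing.
It fails at once if the mug is moved more than 25 mm (distance of mug from where it was at the start of the episode above 0.025 m).
It fails at once if the jar is moved more than 25 mm (distance of jar from where it was at the start of the episode above 0.025 m).
It fails at once if the screwdriver is moved more than 25 mm (distance of driver from where it was at the start of the episode above 0.025 m).
It also fails if it takes over 61 s, if anything falls off the work surface, if the arm or the gripper's body presses on something with over 40 N, if the wrist force passes 120 N, or if a joint passes its speed limit or range.

ROBOT

A 6-joint arm with a two-finger parallel gripper is mounted at the origin on the work surface. World frame = base frame: x ahead of the robot, y to its left, z up, the work surface at z = 0. Lengths are in m, angles in rad, forces in N, time in s.
With the tool pointing down it reaches from about 0.225 to 0.875 m from the base axis. Payload 3.4 kg.
Tool frame: the origin (TCP) lies on the centre line of the jaws, within the pads' length; the fingertips stand 11 mm ahead of it and the grasp point (between the pads) lies 8 mm behind it (ctrl.tcp_to_tips is the y of the fingertips in the tool frame, in m); y points along the fingers, z is the direction in which the jaws open and shut, and the axes are right-handed (so a half turn about y gives the same grasp; the last joint's range is limited). The gripper opens to 85 mm and grips with 20 to 120 N. Pads are 22 mm wide; open, the fingers measure 114 mm over their backs; the gripper's body (76 mm by 85 mm) begins 54 mm behind the grasp point. The pads swing forward as they close: fully open they stand 13 mm farther back than shut.
Start: joints at [1.187, 0.276, 1.505, -0, 1.361, -0.121], TCP at [0.149, 0.555, 0.242] pointing down, gripper open.
Joint ranges: [-2.89, 2.89], [-0.75, 2.08], [0.22, 2.7], [-1.18, 4.32], [0.11, 2.71], [-2.7, 2.7]. Speed limits (rad/s): [2.57, 2.57, 3.14, 3.14, 3.14, 3.14].

INTERFACE

Orientations are given as [roll, pitch, yaw] about the fixed x, y, z axes, in that order (R = Rz(yaw) Ry(pitch) Rx(roll)).
In Python, from bench import ctrl gives the robot as it stands. The module is installed in compiled form; this text tells all that it offers.
- The arm moves only by the tool carry_out, never from a script. Its argument "targets" is a list of rows, each a list of 7 numbers: the opening, from 0 (shut) to 1 (fully open), then the shift along the tool's x, y, z in mm, then the turn, a rotation vector about the tool's x, y, z in degrees. A call has exactly 10 rows; each row shifts and turns the commanded pose from where the row before left it, along the tool's axes as they then stand; what a row does not reach is not made up. A row lasts 1/10 s, in which the tool goes at most 50 mm and 8.59 degrees, less where a joint would pass 70% of its speed; a pose out of reach is approached as far as the arm can. A call with a gripper value outside its range is refused whole. The fingers move at their own pace and stop on an object; "force" is the grip in N (left out, the last holds). Time passes only in rows, so rows that do not move let the fingers close, or fill a call up. It gives the time, the measured TCP pose, the force and the opening at its end, in the units of the state.
- ctrl.get_state(): the state, without advancing time (a new reading comes with each control period).
- ctrl.get_image(name): name is "scene" or "top" or "wrist"; returns the picture (480x640x3 uint8, red, green, blue); there is no depth.
- ctrl.camera_model(name): a dict with "fx", "fy", "cx", "cy" (pixels), "R" (3x3) and "t" (3): a world point X has camera coordinates R X + t; the wrist camera has in their place "mount" (4x4, takes a point from camera to tool coordinates, whose origin is the TCP and whose axes are the tool frame's). Camera axes: x right, y down, z forward; pixel columns grow to the right and rows downward; lengths in m; the calibration is good to about 2 mm. A picture is of the moment at which its call begins: read the wrist's pose just before it. camera_model takes no time and is no camera call.
- ctrl.hand_in(): hands the job in, once; it reports no verdict.
Trained networks look in the newest picture that a camera, given by its name, has taken for a name from the list of things; names that differ only in an ending like _2 or _b are one class to them, and where a whole thing is asked for, a point or a joint stands for the part that bears it (a point fixed in the world has none). Each returns a list of dicts, best first, with "score" (0 to 1); they miss things now and then, are a little off and sometimes report something else, mostly with a low value. They report only what shows in the picture. A call takes as long as a camera call. They do not tell look-alikes from the thing itself.
- ctrl.find_in(camera, name): "centre" ([row, column] in pixels, amid what is visible of it).
- ctrl.regions_of(camera, name): "mask" (480x640 bool, what is visible of it) and "centre" ([row, column] in pixels, amid what is visible of it).
- ctrl.tip_of(camera, name): "centre" ([row, column] in pixels: a listed point, or the origin of a listed thing).
The state is a dict: "t": time; "qpos": joint angles; "joint_vel": joint speeds; "joint_efforts": joint torques, N m; "ee_pos": TCP position; "orientation": TCP orientation; "ft_force": force on the tool from outside, world axes, zero at the start; "torque": the same for the moment, N m; "width": finger opening in m.
Only numpy, scipy, OpenCV 4.12 (cv2) and the standard library are available. Lean on these libraries where they do the work, as an engineer would, in place of code of your own. Each camera call takes 0.05 s, during which the arm holds its last target.

## Working session

There is one attempt and no reset: what is moved stays moved. The work goes in short steps, Python scripts to look and compute and a tool call to move; the robot and the scene stay as the last step left them, time stands still between calls to the robot, and variables do not carry over. Pictures are saved under pics/ and viewed, and the job is handed in when it is done.

Besides the shell and the picture viewer there is one more tool, called after "Call:" as name([rows], argument=value, ...), one row to a line, values as JSON. carry_out: Moves the arm, as the interface text tells. Its arguments: {"type":"object","properties":{"targets":{"type":"array"},"force":{"type":"number"}},"required":["targets"]}

```bash
mkdir -p pics; ls; cat > h.py <<'E'
import numpy as np, cv2
from bench import ctrl
from scipy.spatial.transform import Rotation as Ro
def save(n,im): cv2.imwrite('pics/'+n+'.png',im[:,:,::-1])
E
python3 - <<'E'
from h import *
for c in ('scene','top','wrist'):
    save(c+'0',ctrl.get_image(c))
    m=ctrl.camera_model(c); print(c,{k:np.round(v,4).tolist() for k,v in m.items()})
s=ctrl.get_state()
print({k:np.round(v,4).tolist() for k,v in s.items()}, ctrl.tcp_to_tips)
E
```

```text
pics
scene {'fx': 512.938, 'fy': 512.938, 'cx': 311.1273, 'cy': 234.398, 'R': [[0.3936, 0.9192, 0.0058], [0.7814, -0.3313, -0.5288], [-0.4842, 0.2127, -0.8487]], 't': [-0.2819, -0.369, 1.5829]}
top {'fx': 483.8648, 'fy': 483.8648, 'cx': 326.2206, 'cy': 248.6407, 'R': [[0.0162, -0.9999, 0.0026], [-0.9954, -0.0164, -0.0943], [0.0944, -0.001, -0.9955]], 't': [0.0202, 0.5518, 1.034]}
wrist {'fx': 431.7359, 'fy': 431.7359, 'cx': 321.3652, 'cy': 236.0359, 'mount': [[-0.0008, 0.95, 0.3123, -0.0808], [-0.0006, -0.3123, 0.95, -0.1318], [1.0, 0.0005, 0.0009, 0.0018], [0.0, 0.0, 0.0, 1.0]]}
{'t': 0.15, 'qpos': [1.187, 0.2764, 1.5059, 0.0, 1.3607, -0.121], 'joint_vel': [0.0004, -0.0019, -0.0043, -0.0001, 0.0001, -0.0012], 'joint_efforts': [0.0007, -41.7137, -24.6034, -0.0002, 0.0076, -0.0], 'ee_pos': [0.1492, 0.5549, 0.2416], 'orientation': [-1.5722, 0.0002, -0.2628], 'ft_force': [0.4991, -0.07, 0.4847], 'torque': [-0.0289, -0.0039, 0.0253], 'width': 0.0848} 0.011
```

View pics/scene0.png

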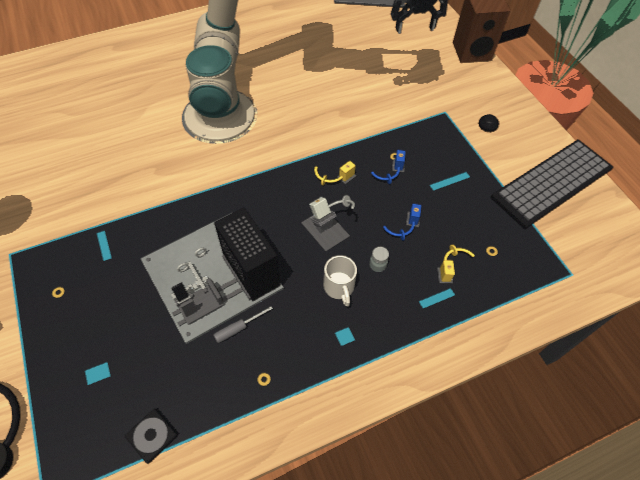

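View pics/top0.png

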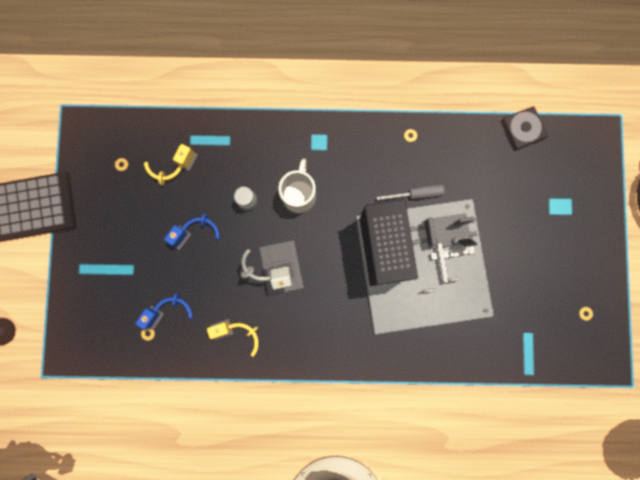

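```bash
python3 - <<'E'
from h import *
for c in ('scene','top'):
    for n in ('squeeze','fixed_ring','frame_ring','eyes','pin_tip','pin_mid','collar','lock','cradle','stand','mug','jar','driver'):
        r=ctrl.tip_of(c,n)
        print(c,n,[(np.round(x['centre'],1).tolist(),round(float(x['score']),2)) for x in r[:4]])
print(ctrl.get_state()['t'])
E
```

```text
scene squeeze [([299.9, 183.0], 0.71)]
scene fixed_ring [([249.5, 199.6], 0.92), ([267.2, 179.8], 0.36)]
scene frame_ring [([267.4, 183.8], 0.61)]
scene eyes [([253.8, 198.5], 0.57)]
scene pin_tip [([229.1, 384.0], 0.97), ([254.3, 473.4], 0.9), ([166.1, 316.5], 0.59), ([205.8, 354.6], 0.56)]
scene pin_mid [([173.5, 317.5], 0.92), ([178.0, 382.1], 0.89), ([201.5, 350.0], 0.83), ([248.0, 460.8], 0.79)]
scene collar [([248.2, 451.6], 0.95), ([235.3, 402.5], 0.92), ([180.5, 323.3], 0.87), ([199.5, 349.4], 0.67)]
scene lock [([214.6, 324.4], 0.93), ([275.0, 445.6], 0.88), ([218.8, 411.7], 0.86), ([180.2, 346.2], 0.82)]
scene cradle [([276.8, 205.8], 0.63)]
scene stand [([226.2, 324.5], 0.95)]
scene mug [([285.8, 340.5], 0.71), ([268.5, 180.9], 0.26)]
scene jar [([268.3, 376.8], 0.59), ([283.8, 337.3], 0.2)]
scene driver [([324.8, 241.7], 0.75), ([227.1, 323.3], 0.28)]
top squeeze [([229.3, 466.0], 0.8)]
top fixed_ring [([291.3, 432.3], 0.63)]
top frame_ring [([281.3, 454.0], 0.93)]
top eyes [([285.6, 430.5], 0.55)]
top pin_tip [([235.3, 219.1], 0.95), ([318.1, 187.2], 0.89), ([351.5, 250.9], 0.83), ([250.9, 248.1], 0.77)]
top pin_mid [([305.3, 181.4], 0.89), ([332.8, 256.0], 0.86), ([226.9, 210.2], 0.74), ([266.2, 243.9], 0.69)]
top collar [([220.2, 202.4], 0.98), ([176.4, 159.7], 0.97), ([271.6, 245.7], 0.83), ([329.6, 247.6], 0.83)]
top lock [([316.7, 153.0], 0.91), ([237.9, 182.4], 0.88), ([327.6, 223.8], 0.85), ([159.6, 189.5], 0.82)]
top cradle []
top stand [([269.5, 281.9], 0.57)]
top mug [([195.9, 299.0], 0.78)]
top jar [([201.0, 249.6], 0.76)]
top driver [([195.4, 411.1], 0.77), ([270.7, 280.4], 0.23)]
1.45
```

```bash
python3 - <<'E'
from h import *
a=cv2.imread('pics/top0.png'); b=cv2.imread('pics/scene0.png')
cv2.imwrite('pics/topc.png',cv2.resize(a[180:345,345:505],None,fx=3.6,fy=3.6,interpolation=3))
cv2.imwrite('pics/scec.png',cv2.resize(b[195:350,130:300],None,fx=3.6,fy=3.6,interpolation=3))
c=np.hstack([cv2.resize(a[235:305,230:310],None,fx=5,fy=5,interpolation=3),cv2.resize(b[180:250,290:370],None,fx=5,fy=5,interpolation=3)])
cv2.imwrite('pics/lockc.png',c)
E
```

```text
(no output)
```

View pics/topc.png

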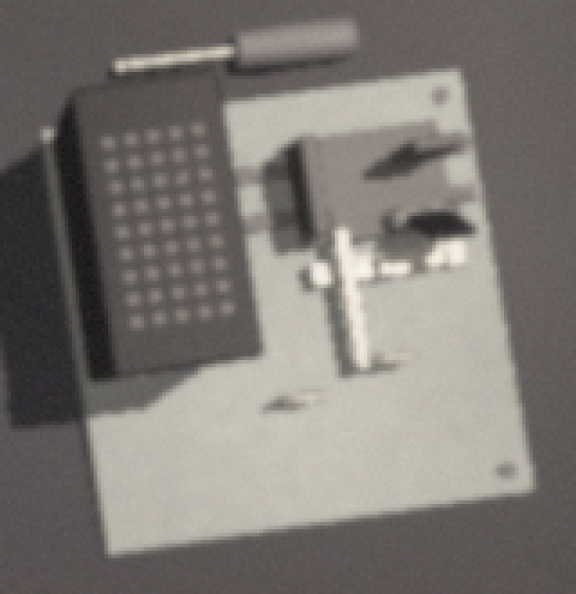

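View pics/scec.png

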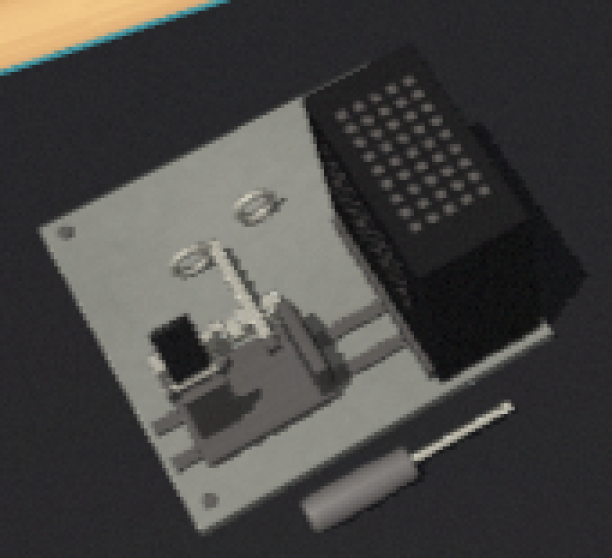

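View pics/lockc.png

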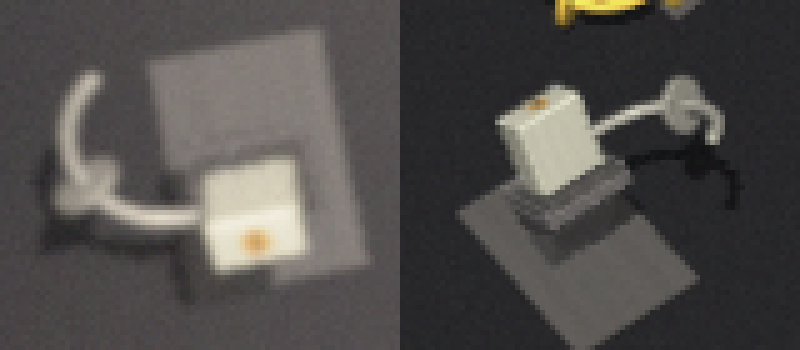

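```bash
cat >> h.py <<'E'
def cam(c,st=None):
    m=ctrl.camera_model(c)
    K=(m['fx'],m['fy'],m['cx'],m['cy'])
    if 'R' in m: return K,np.array(m['R']),np.array(m['t'])
    st=st or ctrl.get_state()
    M=np.array(m['mount']); R0=Ro.from_euler('xyz',st['orientation']).as_matrix()
    Rc=R0@M[:3,:3]; tc=R0@M[:3,3]+np.array(st['ee_pos'])
    return K,Rc.T,-Rc.T@tc
def proj(c,X):
    K,R,t=c; p=np.atleast_2d(X)@R.T+t
    return np.c_[K[0]*p[:,0]/p[:,2]+K[2],K[1]*p[:,1]/p[:,2]+K[3]]
def Rz(a): return Ro.from_euler('z',a).as_matrix()
def pts(q,P,z0=0): return np.asarray(P)@Rz(q[2]).T+[q[0],q[1],z0]
E
cat > fit.py <<'E'
from h import *
from scipy.optimize import least_squares
T=cam('top');S=cam('scene')
def fit(P1,u1,P2,u2,q0,free=False):
    f=lambda q:np.r_[(proj(T,pts(q,P1))-u1).ravel(),(proj(S,pts(q,P2))-u2).ravel()]
    r=least_squares(f,q0); print(np.round(r.x,4),np.round(r.fun.reshape(-1,2),1).tolist()); return r.x
z=.012
t=lambda L:np.array(L)/3.6+[345,180]; s=lambda L:np.array(L)/3.6+[130,195]
fr=lambda d:(np.array([[24,0,0]]))
C=fit([[.14,-.125,z],[-.125,-.125,z],[-.125,.14,z],[-.048,.010,.030]],np.vstack([t([[462,70],[533,490],[108,553]]),[[432.3-8,291.3]]]),
    [[-.125,-.125,z],[.14,-.125,z],[.14,.14,z],[-.048,.01,.03]],np.vstack([s([[38,230],[203,533],[550,330]]),[[199.6,249.5]]]),[.5,-.2,.2])
C=fit([[.14,-.125,z],[-.125,-.125,z],[-.125,.14,z]],t([[462,70],[533,490],[108,553]]),
    [[-.125,-.125,z],[.14,-.125,z],[.14,.14,z],[-.048,.01,.03]],np.vstack([s([[38,230],[203,533],[550,330]]),[[199.6,249.5]]]),[.5,-.2,.2])
for zb in (.004,.008,.012):
  B=fit([[.055,-.04,zb],[-.055,-.04,zb],[.055,.04,zb]],np.array([[322,27],[370,262],[148,62]])/5+[230,235],
    [[.055,-.04,zb],[.055,.04,zb],[-.055,-.04,zb]],np.array([[180,352],[300,280],[58,212]])/5+[290,180],[.5,.1,.2])
# lock points
RL=Rz(B[2])@Ro.from_euler('y',-35,degrees=True).as_matrix()@Rz(np.pi/2)
L=np.array([B[0],B[1],.05])
for n,p in dict(o=[0,0,0],tip=[.0509,-.0728,.018],mid=[.068,-.04,.018],col=[.0651,-.025,.018],top=[0,0,.048]).items():
    X=L+RL@np.array(p); print(n,np.round(X,4),np.round(proj(T,X)[0][::-1],1),np.round(proj(S,X)[0][::-1],1))
X=pts(C,[[-.04,.01,.03],[-.048,.01,.03]]);print(proj(T,X)[:,::-1],proj(S,X)[:,::-1])
np.save('C.npy',C);np.save('B.npy',B)
E
python3 fit.py
```

```text
[ 0.5129 -0.1959  0.1625] [[-1.1, -1.0], [0.2, 0.2], [-1.1, 0.5], [4.2, -1.0], [0.2, -1.9], [-0.9, -1.5], [1.2, -0.5], [1.4, 1.5]]
[ 0.5133 -0.1974  0.1648] [[-0.6, -1.3], [1.0, -0.1], [-0.3, 0.5], [-0.4, -1.5], [-1.3, -1.1], [0.7, -0.3], [0.8, 1.8]]
[0.5101 0.1285 0.2223] [[-0.4, -0.8], [-0.1, 0.5], [-0.6, -0.5], [-0.6, 0.5], [-0.2, -0.5], [-0.8, -0.4]]
[0.5107 0.1279 0.2221] [[-0.2, -1.2], [0.0, 0.2], [-0.6, -0.9], [-0.7, -0.0], [-0.2, -1.0], [-0.9, -1.0]]
[0.5113 0.1274 0.2218] [[-0.1, -1.7], [0.2, -0.1], [-0.6, -1.4], [-0.7, -0.5], [-0.2, -1.6], [-1.1, -1.6]]
o [0.5113 0.1274 0.05  ] [265.6 279.9] [219.6 325.4]
tip [0.5482 0.1879 0.1065] [245.2 247.9] [210.4 354.5]
mid [0.5182 0.1986 0.0877] [260.5 243.7] [204.3 352.6]
col [0.5068 0.1931 0.0791] [266.3 246.9] [203.6 348.5]
top [0.4844 0.1213 0.0893] [277.6 280.8] [203.6 319.3]
[[286.53215826 428.6070195 ]
 [290.19533344 429.2264523 ]] [[253.67689398 201.85946247]
 [251.34682747 200.44572622]]
```

```bash
cat >> h.py <<'E'
from scipy.optimize import least_squares
def Rt(st=None):
    st=st or ctrl.get_state(); return Ro.from_euler('xyz',st['orientation']).as_matrix(),np.array(st['ee_pos'])
def tri(obs):
    f=lambda X:np.concatenate([proj(c,X)[0]-u for c,u in obs])
    r=least_squares(f,[.5,0,.05]); return r.x,r.fun
def tocr(X): C=np.load('C.npy'); return (np.atleast_2d(X)-[C[0],C[1],0])@Rz(C[2])
def plan(R0,p0,R1,p1,n):
    """rows: constant shift/turn in tool axes (screw)"""
    rv=Ro.from_matrix(R0.T@R1).as_rotvec()/n
    A=np.zeros((3,3)); 
    for i in range(n): A+=Ro.from_rotvec(rv*i).as_matrix()   # shift applied before turn
    d=np.linalg.solve(A,R0.T@(p1-p0))
    return np.round(d*1000,2),np.round(np.degrees(rv),3)
E
python3 - <<'E'
from h import *
T=cam('top');S=cam('scene')
for n,u,v in (('sq',(466,229.3),(183,299.9)),('fr',(454,281.3),(183.8,267.4))):
    X,r=tri([(T,np.array(u)),(S,np.array(v))]); print(n,X.round(4),r.round(1),tocr(X).round(4))
for y in (-80,): 
    st=ctrl.get_state();R,p=Rt(st)
    R1=Rz(np.radians(-80.5))@Ro.from_euler('x',-90,degrees=True).as_matrix()
    X=pts(np.load('C.npy'),[[.025,-.04,.30]])[0]; print(X)
    print(plan(R,p,R1,X,20))
E
```

```text
sq [ 0.5938 -0.2686  0.0614] [0.6 0.2 0.7 0. ] [[ 0.0678 -0.0835  0.0614]]
fr [ 0.4854 -0.2495  0.0208] [-1.  -0.3 -1.2 -0.1] [[-0.036  -0.0468  0.0208]]
[ 0.54449532 -0.23273465  0.3       ]
(array([ 44.47,  -2.89, -13.79]), array([-0.   ,  3.272, -0.   ]))
```

Call:
carry_out([
  [1, 44.5, -2.9, -13.8, 0, 3.27, 0],
  [1, 44.5, -2.9, -13.8, 0, 3.27, 0],
  [1, 44.5, -2.9, -13.8, 0, 3.27, 0],
  [1, 44.5, -2.9, -13.8, 0, 3.27, 0],
  [1, 44.5, -2.9, -13.8, 0, 3.27, 0],
  [1, 44.5, -2.9, -13.8, 0, 3.27, 0],
  [1, 44.5, -2.9, -13.8, 0, 3.27, 0],
  [1, 44.5, -2.9, -13.8, 0, 3.27, 0],
  [1, 44.5, -2.9, -13.8, 0, 3.27, 0],
  [1, 44.5, -2.9, -13.8, 0, 3.27, 0],
])

```text
t: 2.45
ee_pos: [0.464, 0.2175, 0.2716]
orientation: [-1.57, -0.0, -0.836]
ft_force: [0.8, 0.3, 0.0]
width: 0.0855
```

Call:
carry_out([
  [1, 44.5, -2.9, -13.8, 0, 3.27, 0],
  [1, 44.5, -2.9, -13.8, 0, 3.27, 0],
  [1, 44.5, -2.9, -13.8, 0, 3.27, 0],
  [1, 44.5, -2.9, -13.8, 0, 3.27, 0],
  [1, 44.5, -2.9, -13.8, 0, 3.27, 0],
  [1, 44.5, -2.9, -13.8, 0, 3.27, 0],
  [1, 44.5, -2.9, -13.8, 0, 3.27, 0],
  [1, 44.5, -2.9, -13.8, 0, 3.27, 0],
  [1, 44.5, -2.9, -13.8, 0, 3.27, 0],
  [1, 44.5, -2.9, -13.8, 0, 3.27, 0],
])

```text
t: 3.45
ee_pos: [0.545, -0.2351, 0.3003]
orientation: [-1.57, 0.0, -1.407]
ft_force: [1.2, 0.2, 0.7]
width: 0.0855
```

```bash
python3 - <<'E'
from h import *
s=ctrl.get_state(); im=ctrl.get_image('wrist'); save('w1',im)
print({k:np.round(s[k],4).tolist() for k in ('t','qpos','ee_pos','orientation','joint_vel')})
W=cam('wrist',s)
for n in ('squeeze','fixed_ring','frame_ring','eyes'):
    r=ctrl.tip_of('wrist',n); print(n,[(np.round(x['centre'],1).tolist(),round(float(x['score']),2)) for x in r[:4]])
C=np.load('C.npy')
z=.012
for P in ([-.125,-.125,z],[.14,-.125,z],[-.048,.01,.03],[.025,-.102,.028],[.025,-.008,.028],[-.02,.055,.155],[.135,.055,.155]):
    print(P,proj(W,pts(C,[P]))[0][::-1].round(1))
E
```

```text
{'t': 3.45, 'qpos': [-0.5247, 0.2788, 1.3588, 0.0003, 1.5037, -0.6889], 'ee_pos': [0.545, -0.2351, 0.3003], 'orientation': [-1.5703, 0.0001, -1.4066], 'joint_vel': [-0.7309, 0.1992, -0.3515, 0.0032, 0.1482, -0.1608]}
squeeze [([234.8, 374.3], 0.75)]
fixed_ring [([125.2, 243.2], 0.57)]
frame_ring [([187.0, 262.0], 0.66)]
eyes [([128.0, 248.5], 0.68)]
[-0.125, -0.125, 0.012] [260.4 177.1]
[0.14, -0.125, 0.012] [260.4 431. ]
[-0.048, 0.01, 0.03] [128.8 240.2]
[0.025, -0.102, 0.028] [244.7 320.8]
[0.025, -0.008, 0.028] [148.6 320.8]
[-0.02, 0.055, 0.155] [ 67.4 245.4]
[0.135, 0.055, 0.155] [ 67.4 504.2]
```

View pics/w1.png

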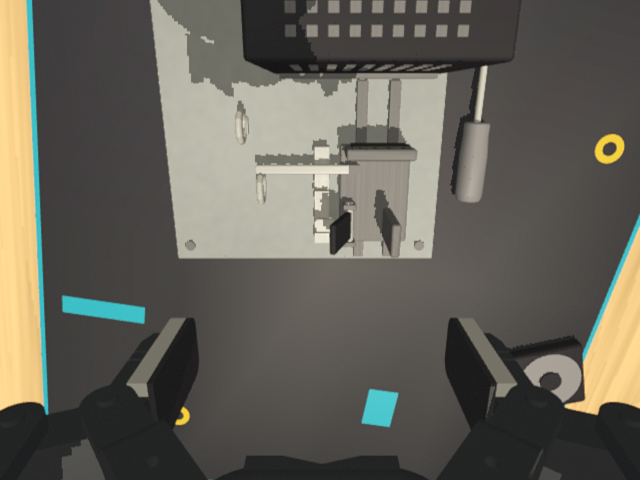

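```bash
cat >> h.py <<'E'
def unproj(c,u,z):
    K,R,t=c; d=R.T@np.array([(u[0]-K[2])/K[0],(u[1]-K[3])/K[1],1]); o=-R.T@t
    return o+d*(z-o[2])/d[2]
E
python3 - <<'E'
from h import *
s=ctrl.get_state(); W=cam('wrist',s); im=ctrl.get_image('wrist')
save('w2',im); save('w2c',cv2.resize(im[110:270,220:450],None,fx=3.4,fy=3.4,interpolation=3))
print(s['joint_vel'].round(3) if hasattr(s['joint_vel'],'round') else s['joint_vel'],s['ee_pos'])
r=ctrl.tip_of('wrist','squeeze')[0]['centre']; print(r,tocr(unproj(W,r[::-1],.07)))
r=ctrl.tip_of('wrist','frame_ring')[0]['centre']; print(r,tocr(unproj(W,r[::-1],.03)))
C=np.load('C.npy')
for P in ([-.125,-.125,.012],[.14,-.125,.012],[-.048,.01,.03],[-.032,-.047,.03],[.018,-.102,.028],[.032,-.102,.028],[.018,-.008,.028]):
    print(P,proj(W,pts(C,[P]))[0][::-1].round(1))
E
```

```text
[ 0.03  -0.01   0.009  0.001 -0.    -0.001] [ 0.54486902 -0.23300469  0.29999959]
[238.2, 373.8] [[ 0.07197738 -0.07857282  0.07      ]]
[186.6, 261.0] [[-0.03142744 -0.04075439  0.03      ]]
[-0.125, -0.125, 0.012] [262.5 177. ]
[0.14, -0.125, 0.012] [263.  430.8]
[-0.048, 0.01, 0.03] [131.4 240.4]
[-0.032, -0.047, 0.03] [193.1 260.7]
[0.018, -0.102, 0.028] [247.1 313.6]
[0.032, -0.102, 0.028] [247.2 327.7]
[0.018, -0.008, 0.028] [151.4 313.3]
```

View pics/w2c.png

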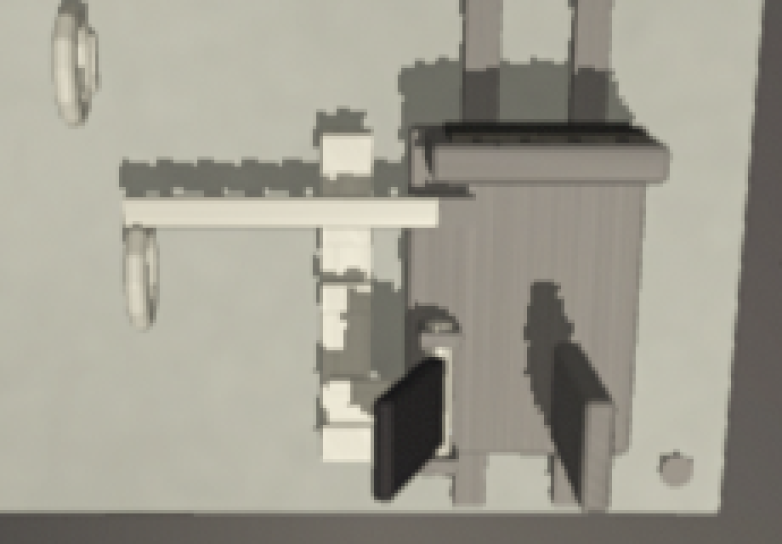

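```bash
python3 - <<'E'
from h import *
s=ctrl.get_state(); W=cam('wrist',s)
f=lambda x,y:np.array([x/3.4+220,y/3.4+110])
for n,u,z in (('lev top far -y',f(378,500),.08),('lev top +y',f(378,405),.08),('post out -y',f(609,508),.083),('post out +y',f(610,403),.083),('post in -y',f(584,508),.083),
  ('corner',f(720,513),.012),('ringtop',f(62,122),.03),('ring',f(74,65),.03),('frring',f(142,278),.03),('barend',f(321,460),.028),('barend2',f(372,460),.028),('bar top',f(321,132),.028)):
    print(n,tocr(unproj(W,u,z)).round(4))
E
```

```text
lev top far -y [[ 0.0349 -0.0918  0.08  ]]
lev top +y [[ 0.0346 -0.0662  0.08  ]]
post out -y [[ 0.0938 -0.0925  0.083 ]]
post out +y [[ 0.0923 -0.0645  0.083 ]]
post in -y [[ 0.0874 -0.0926  0.083 ]]
corner [[ 0.1418 -0.1216  0.012 ]]
ringtop [[-0.0503 -0.0022  0.03  ]]
ring [[-0.0463  0.0128  0.03  ]]
frring [[-0.0304 -0.0449  0.03  ]]
barend [[ 0.0195 -0.0992  0.028 ]]
barend2 [[ 0.0344 -0.0992  0.028 ]]
bar top [[ 0.0196 -0.0048  0.028 ]]
```

```bash
python3 - <<'E'
from h import *
C=np.load('C.npy'); d=Rz(C[2])@[.0013,.0023,0]; C[:2]+=d[:2]; np.save('C.npy',C); print(C)
R,p=Rt()
X=pts(C,[[.0685-.006+.001+.0005,-.0815,.062]])[0]; print(X,(R.T@(X-p)*1000).round(1))
E
```

```text
[ 0.51417659 -0.19489612  0.16480816]
[ 0.59068052 -0.26479174  0.062     ] [ 40.3 238.4  39.3]
```

Call:
carry_out([
  [1, 5, 20, 5, 0, 0, 0],
  [1, 5, 25, 5, 0, 0, 0],
  [1, 5, 25, 5, 0, 0, 0],
  [1, 5, 25, 5, 0, 0, 0],
  [1, 5, 25, 5, 0, 0, 0],
  [1, 5, 25, 5, 0, 0, 0],
  [1, 5, 25, 5, 0, 0, 0],
  [1, 5.3, 20, 4.3, 0, 0, 0],
  [1, 0, 4, 0, 0, 0, 0],
  [1, 0, 0, 0, 0, 0, 0],
])

```text
t: 4.85
ee_pos: [0.5903, -0.265, 0.1058]
orientation: [-1.572, 0.001, -1.403]
ft_force: [0.3, -0.6, 0.5]
width: 0.0854
```

```bash
python3 - <<'E'
from h import *
s=ctrl.get_state(); im=ctrl.get_image('wrist'); save('w3',im)
print(s['ee_pos'],s['joint_vel'].round(3))
W=cam('wrist',s);C=np.load('C.npy')
for P in ([.070+.022,-.0815-.014,.085],[.070+.022,-.0815+.014,.085],[-.048,.01,.03],[-.125,-.125,.012],[.14,-.125,.012]):
    print(P,proj(W,pts(C,[P]))[0][::-1].round(1))
E
```

```text
[ 0.59030993 -0.26503956  0.10582888] [-0.004 -0.024 -0.025  0.     0.006 -0.002]
[0.092, -0.0955, 0.085] [343.9 390.6]
[0.092, -0.0675, 0.085] [280.5 394.5]
[-0.048, 0.01, 0.03] [71.3 73.9]
[-0.125, -0.125, 0.012] [318.1  -0.4]
[0.14, -0.125, 0.012] [320.  450.8]
```

View pics/w3.png

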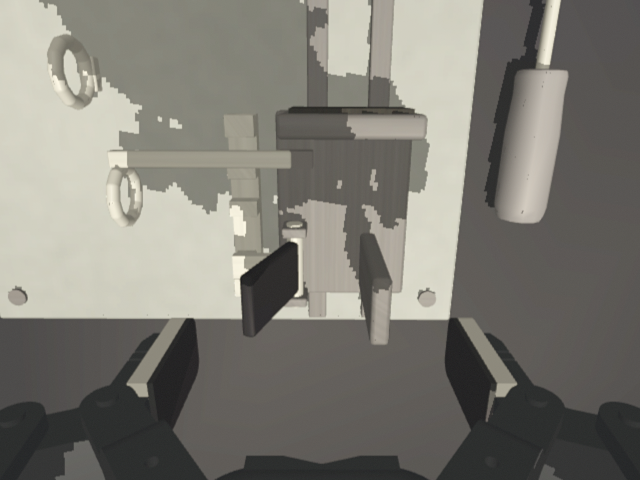

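Call:
carry_out([
  [1, 0, 15, 1, 0, 0, 0],
  [1, 0, 15, 2, 0, 0, 0],
  [1, 0, 14, 2, 0, 0, 0],
  [1, 0, 0, 1, 0, 0, 0],
  [0.65, 0, 0, 0, 0, 0, 0],
  [0.65, 0, 0, 0, 0, 0, 0],
  [0, 0, 0, 0, 0, 0, 0],
  [0, 0, 0, 0, 0, 0, 0],
  [0, 0, 0, 0, 0, 0, 0],
  [0, 0, 0, 0, 0, 0, 0],
], force=30)

```text
t: 5.9
ee_pos: [0.5961, -0.2658, 0.0641]
orientation: [-1.571, -0.001, -1.404]
ft_force: [-2.5, 0.1, 5.5]
width: 0.0433
```

```bash
python3 - <<'E'
from h import *
s=ctrl.get_state(); im=ctrl.get_image('wrist'); save('w4',im)
print(s['ee_pos'],s['ft_force'],s['width'],tocr(s['ee_pos']))
E
```

```text
[ 0.59609322 -0.26584252  0.0641288 ] [-2.54055506  0.06898873  5.49424125] 0.04328393449361504 [[ 0.06916697 -0.08342456  0.0641288 ]]
```

View pics/w4.png

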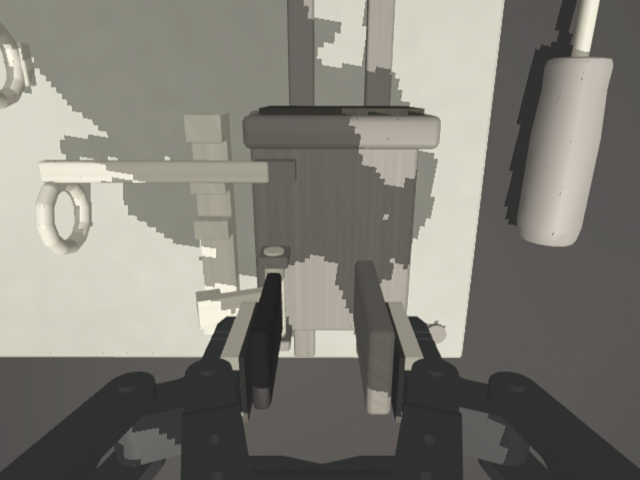

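Call:
carry_out([
  [0, -4, 0, 0, 0, 0, 0],
  [0, -8, 0, 0, 0, 0, 0],
  [0, -8, 0, 0, 0, 0, 0],
  [0, -8, 0, 0, 0, 0, 0],
  [0, -8, 0, 0, 0, 0, 0],
  [0, -8, 0, 0, 0, 0, 0],
  [0, -8, 0, 0, 0, 0, 0],
  [0, -4, 0, 0, 0, 0, 0],
  [0, 0, 0, 0, 0, 0, 0],
  [0, 0, 0, 0, 0, 0, 0],
], force=40)

```text
t: 6.95
ee_pos: [0.5869, -0.2102, 0.0642]
orientation: [-1.571, -0.001, -1.404]
ft_force: [-1.9, 0.3, 7.3]
width: 0.0431
```

```bash
python3 - <<'E'
from h import *
s=ctrl.get_state(); im=ctrl.get_image('wrist'); save('w5',im)
print(s['ee_pos'],s['ft_force'],s['width'],tocr(s['ee_pos']))
print(ctrl.tip_of('wrist','frame_ring')[:1],ctrl.tip_of('wrist','fixed_ring')[:1])
save('s5',cv2.resize(ctrl.get_image('scene')[195:350,130:300],None,fx=3.6,fy=3.6,interpolation=3))
E
```

```text
[ 0.58693757 -0.21019932  0.06415843] [-1.87933215  0.33721621  7.27104359] 0.04314149151241321 [[ 0.06926437 -0.02703323  0.06415843]]
[{'centre': [213.3, 66.2], 'score': 0.67}] [{'centre': [212.5, 24.3], 'score': 0.64}]
```

View pics/w5.png

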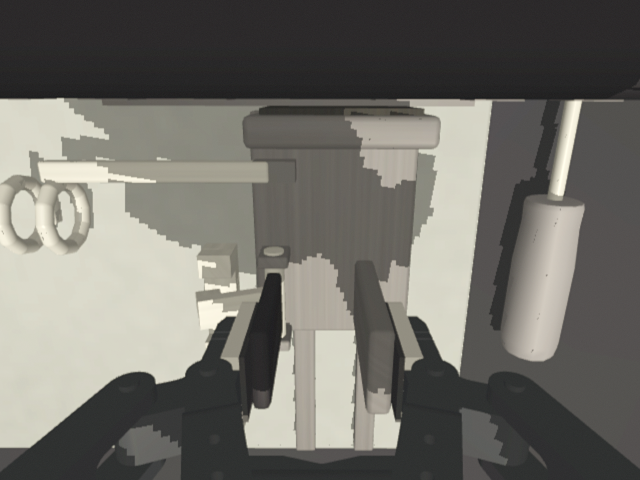

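View pics/s5.png

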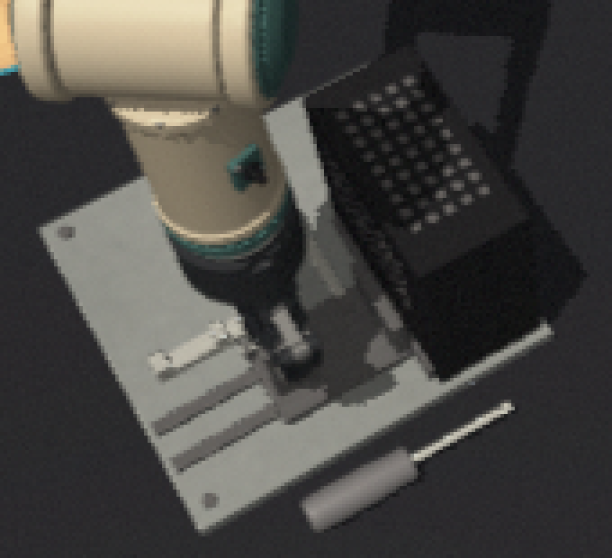

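Call:
carry_out([
  [0, -1, 0, 0, 0, 0, 0],
  [0, 0, 0, 0, 0, 0, 0],
  [0.8, 0, 0, -2, 0, 0, 0],
  [1, 0, 0, -3, 0, 0, 0],
  [1, 0, 0, 0, 0, 0, 0],
  [1, 0, 0, 0, 0, 0, 0],
  [1, 0, 0, 0, 0, 0, 0],
  [1, 0, -10, 0, 0, 0, 0],
  [1, 0, -20, 0, 0, 0, 0],
  [1, 0, -20, 0, 0, 0, 0],
])

```text
t: 8.15
ee_pos: [0.5823, -0.2099, 0.1133]
orientation: [-1.571, 0.0, -1.404]
ft_force: [-0.0, -0.8, 0.4]
width: 0.0853
```

```bash
python3 - <<'E'
from h import *
s=ctrl.get_state(); im=ctrl.get_image('wrist'); save('w6',im)
print(s['ee_pos'],s['ft_force'],s['width'],tocr(s['ee_pos']))
E
```

```text
[ 0.58228502 -0.20993608  0.11330822] [-0.01342622 -0.79014932  0.41010375] 0.08525018282738912 [[ 0.06471805 -0.02601025  0.11330822]]
```

View pics/w6.png

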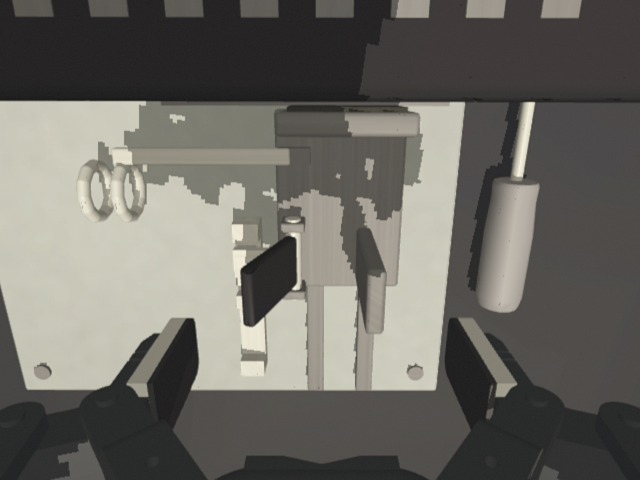

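```bash
cat >> h.py <<'E'
def lockR(): 
    B=np.load('B.npy'); return Rz(B[2])@Ro.from_euler('y',-35,degrees=True).as_matrix()@Rz(np.pi/2)
def toolR_from_lock(RL): # tool y=-lock z, tool z=-lock y, x = y×z
    y=-RL[:,2]; z=-RL[:,1]; return np.c_[np.cross(y,z),y,z]
E
python3 - <<'E'
from h import *
s=ctrl.get_state(); W=cam('wrist',s); C=np.load('C.npy'); R,p=Rt(s)
def res(q):
  return (proj(W,pts(q,[[-.048,.01,.03],[-.032,.01,.03],[.14,-.125,.012],[-.125,-.125,.012]]))-[[96,190],[129,191],[437,390],[25,390]])
print(res(C).round(1)); 
q=least_squares(lambda q:res(q).ravel(),C).x; print(C,q,res(q).round(1))
RL=lockR(); L=np.r_[np.load('B.npy')[:2],.05]; print(L)
T1=toolR_from_lock(RL); P1=L+RL@[0,0,.025+.11]; print(P1,np.linalg.det(T1))
# via: rise 150mm
p0=p+[0,0,.15]
print(plan(R,p0,T1,P1,10))
print(Ro.from_matrix(R.T@T1).as_rotvec(degrees=True))
E
```

```text
[[-0.1 -5.1]
 [-1.8 -6. ]
 [-5.4 -6.5]
 [-0.8 -5.9]]
[ 0.51417659 -0.19489612  0.16480816] [ 0.51521406 -0.19800392  0.16802169] [[ 1.9  1.4]
 [ 0.1  0.4]
 [-4.3 -2.9]
 [ 1.8 -1.2]]
[0.51125064 0.12736631 0.05      ]
[0.43571479 0.11033172 0.16058553] 1.0000000000000004
(array([-34.34,   8.06, -11.27]), array([ 3.465, -0.298,  0.12 ]))
[34.64880647 -2.9794586   1.1984414 ]
```

```bash
cat > res.py <<'E'
from h import *
s=ctrl.get_state(); im=ctrl.get_image('wrist'); save('w7',im); W=cam('wrist',s); C=np.load('C.npy')
print(s['ee_pos'],s['orientation'],s['joint_vel'].round(3))
P=pts(C,[[-.048,.01,.03],[-.032,.01,.03],[.14,-.125,.012],[-.125,-.125,.012]])
for u in proj(W,P): cv2.drawMarker(im,tuple(int(round(v)) for v in u),(255,0,0),0,12)
save('w7m',im); print(proj(W,P).round(1))
E
python3 res.py
```

```text
[ 0.58449907 -0.21096677  0.11724782] [-1.56471002 -0.00407965 -1.4040393 ] [-0.001  0.004  0.004 -0.    -0.092 -0.001]
[[ 95.9 184.9]
 [127.2 185. ]
 [431.6 383.5]
 [ 24.2 384.1]]
```

View pics/w7m.png

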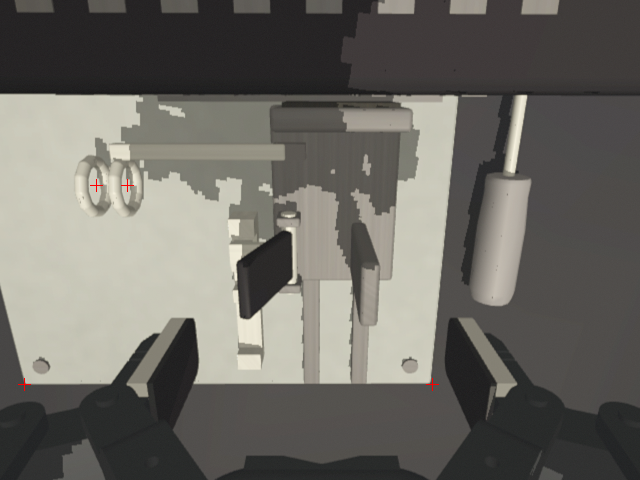

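```bash
python3 - <<'E'
from h import *
s=ctrl.get_state();R,p=Rt(s); print(p,s['orientation'])
RL=lockR(); L=np.r_[np.load('B.npy')[:2],.05]
T1=toolR_from_lock(RL); P1=L+RL@[0,0,.025+.12]
p0=p+R@[0,-.14,0]
d,r=plan(R,p0,T1,P1,10);print(d,r)
# sim path z
Rc,pc=R.copy(),p0.copy()
for i in range(10):
    pc=pc+Rc@d/1000; Rc=Rc@Ro.from_rotvec(r,degrees=True).as_matrix(); print(pc.round(3),end=' ')
print(P1)
E
```

```text
[ 0.58453153 -0.21098251  0.11596749] [-1.5645437  -0.00419921 -1.40407249]
[-34.27   6.02 -11.21] [ 3.464 -0.298  0.121]
[ 0.567 -0.179  0.25 ] [ 0.55  -0.147  0.243] [ 0.534 -0.115  0.235] [ 0.518 -0.083  0.227] [ 0.503 -0.051  0.219] [ 0.487 -0.019  0.21 ] [0.472 0.013 0.2  ] [0.458 0.045 0.19 ] [0.444 0.077 0.18 ] [0.43  0.109 0.169] [0.43011955 0.1090699  0.16877705]
```

Call:
carry_out([
  [1, 0, -45, 0, 0, 0, 0],
  [1, 0, -50, 0, 0, 0, 0],
  [1, 0, -45, 0, 0, 0, 0],
  [1, -34.3, 6, -11.2, 3.46, -0.3, 0.12],
  [1, -34.3, 6, -11.2, 3.46, -0.3, 0.12],
  [1, -34.3, 6, -11.2, 3.46, -0.3, 0.12],
  [1, -34.3, 6, -11.2, 3.46, -0.3, 0.12],
  [1, -34.3, 6, -11.2, 3.46, -0.3, 0.12],
  [1, -34.3, 6, -11.2, 3.46, -0.3, 0.12],
  [1, -34.3, 6, -11.2, 3.46, -0.3, 0.12],
])

```text
t: 9.25
ee_pos: [0.4694, 0.0149, 0.198]
orientation: [-1.145, 0.007, -1.366]
ft_force: [0.7, 0.8, -0.4]
width: 0.0855
```

Call:
carry_out([
  [1, -34.3, 6, -11.2, 3.46, -0.3, 0.12],
  [1, -34.3, 6, -11.2, 3.46, -0.3, 0.12],
  [1, -34.3, 6, -11.2, 3.46, -0.3, 0.12],
  [0.9, 0, 0, 0, 0, 0, 0],
  [0.9, 0, 0, 0, 0, 0, 0],
  [0.9, 0, 0, 0, 0, 0, 0],
  [0.9, 0, 0, 0, 0, 0, 0],
  [0.9, 0, 0, 0, 0, 0, 0],
  [0.9, 0, 0, 0, 0, 0, 0],
  [0.9, 0, 0, 0, 0, 0, 0],
])

```text
t: 10.25
ee_pos: [0.4284, 0.1097, 0.1675]
orientation: [-0.966, 0.004, -1.35]
ft_force: [0.3, 0.2, -0.4]
width: 0.0769
```

```bash
cat > lk.py <<'E'
from h import *
s=ctrl.get_state(); im=ctrl.get_image('wrist'); save('w8',im); W=cam('wrist',s)
print(s['ee_pos'],s['orientation'],s['joint_vel'].round(3),s['qpos'].round(2))
RL=lockR(); L=np.r_[np.load('B.npy')[:2],.05]
P=[[0,0,.005],[.05087,-.0728,.018],[.068,-.04,.018],[.0651,-.025,.018],[.02,.012,.048],[.02,-.012,.048],[-.02,.012,.048],[-.02,-.012,.048]]
u=proj(W,L+np.array(P)@RL.T); print(u.round(1))
for v in u: cv2.drawMarker(im,tuple(int(round(x)) for x in v),(255,0,0),0,12)
save('w8m',im)
for n in ('lock','pin_tip','pin_mid','collar'):
    print(n,[(np.round(x['centre'],1).tolist(),round(float(x['score']),2)) for x in ctrl.tip_of('wrist',n)[:3]])
E
python3 lk.py
```

```text
[0.42837486 0.10970701 0.16748713] [-0.96645839  0.00438129 -1.34988294] [ 0.004 -0.001  0.004 -0.     0.    -0.002] [-0.02 -0.1   2.33  0.42  0.35 -0.59]
[[325.2 228.2]
 [448.3 152.2]
 [394.2 122.4]
 [368.1 127.6]
 [303.4 216.2]
 [347.2 216.1]
 [304.5 283.1]
 [346.1 283.1]]
lock [([219.4, 314.2], 0.82), ([5.4, 530.5], 0.63)]
pin_tip [([29.8, 400.3], 0.95), ([149.1, 438.6], 0.62)]
pin_mid [([115.3, 381.1], 0.79), ([85.8, 52.9], 0.66), ([23.0, 434.6], 0.59)]
collar [([74.9, 85.7], 0.79), ([122.2, 356.5], 0.78), ([7.4, 448.3], 0.67)]
```

View pics/w8m.png

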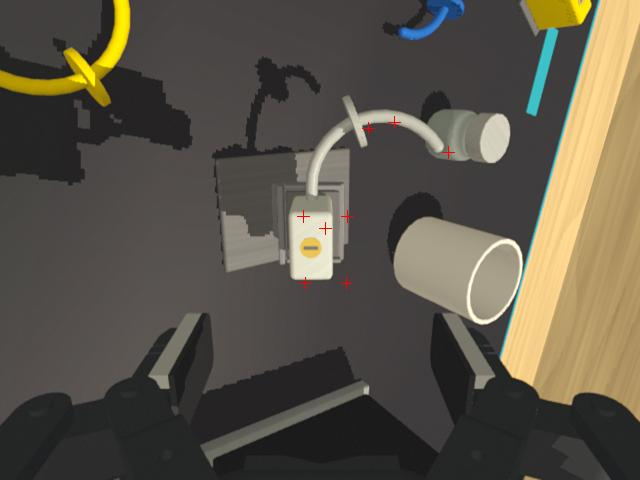

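```bash
python3 - <<'E'
from h import *
im=cv2.imread('pics/w8.png'); cv2.imwrite('pics/w8c.png',cv2.resize(im[80:300,260:460],None,fx=2.7,fy=2.7,interpolation=2))
E
```

```text
(no output)
```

View pics/w8c.png

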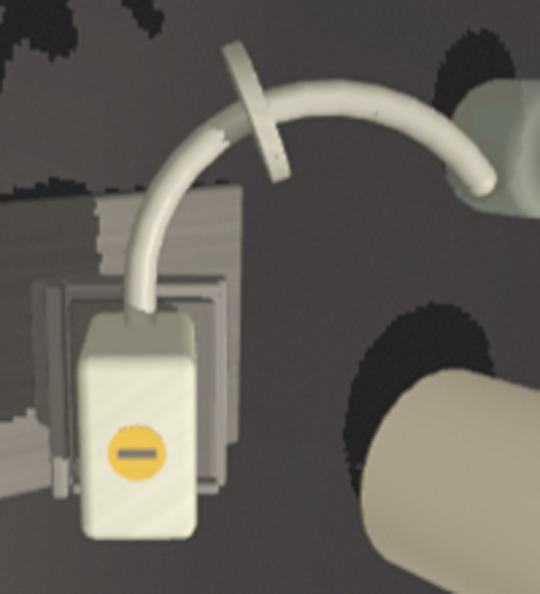

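```bash
python3 - <<'E'
from h import *
s=ctrl.get_state(); W=cam('wrist',s)
P=np.array([[.02,.012,.048],[.02,-.012,.048],[-.02,.012,.048],[-.02,-.012,.048],[.0503,-.072,.018],[.0651,-.025,.018]])
U=np.array([[79,357],[195,357],[80,538],[197,538],[483,187],[257,112]])/2.7+[260,80]
B=np.load('B.npy')
def RLq(a,b): return Rz(a)@Ro.from_euler('y',-b).as_matrix()@Rz(np.pi/2)
def f(q,b=np.radians(35)): return (proj(W,q[:3]+P@RLq(q[3],q[4] if len(q)>4 else b).T)-U).ravel()
r=least_squares(f,[.51,.127,.05,B[2]]); print(r.x.round(4),f(r.x).reshape(-1,2).round(1).tolist())
r2=least_squares(f,[.51,.127,.05,B[2],.61]); print(r2.x.round(4),f(r2.x).reshape(-1,2).round(1).tolist())
print(B)
np.save('Lq.npy',r.x)
RL=RLq(r.x[3],np.radians(35)); L=r.x[:3]
R,p=Rt(s); T1=toolR_from_lock(RL)
P1=L+RL@[0,0,.027+.03]
print(Ro.from_matrix(R.T@T1).as_rotvec(degrees=True).round(2),(R.T@(P1-p)*1000).round(1), (R.T@(L+RL@[0,0,.027]-p)*1000).round(1))
T=cam('top');S=cam('scene')
for c in (T,S): print(proj(c,L+P[4:]@RL.T)[:,::-1])
E
```

```text
[0.501  0.1294 0.0495 0.2127] [[-0.6, -1.0], [1.3, -0.7], [0.3, 0.9], [-0.4, 1.2], [-2.0, -0.7], [1.2, 0.2]]
[0.5043 0.1296 0.0483 0.2291 0.6579] [[-1.0, -0.5], [0.2, -0.2], [0.9, 0.1], [-0.5, 0.7], [-0.9, -0.9], [1.5, 0.8]]
[0.51125064 0.12736631 0.22180621]
[ 0.39  0.29 -0.51] [-2.8 82.9 -5.2] [ -2.5 112.9  -5. ]
[[250.26345728 247.33148674]
 [270.98577939 245.72892312]]
[[207.38735219 353.05612552]
 [200.6192339  347.61664602]]
```

Call:
carry_out([
  [0.7, -0.5, 15, -1, 0.4, 0.3, -0.5],
  [0.7, -0.5, 20, -1, 0, 0, 0],
  [0.7, -0.5, 20, -1, 0, 0, 0],
  [0.7, -0.5, 20, -1, 0, 0, 0],
  [0.7, -0.5, 18, -1, 0, 0, 0],
  [0.7, 0, 12, 0, 0, 0, 0],
  [0.7, 0, 8, 0, 0, 0, 0],
  [0.7, 0, 0, 0, 0, 0, 0],
  [0.7, 0, 0, 0, 0, 0, 0],
  [0.7, 0, 0, 0, 0, 0, 0],
])

```text
t: 11.5
ee_pos: [0.4773, 0.1261, 0.0904]
orientation: [-0.954, 0.006, -1.352]
ft_force: [-0.5, -0.5, -0.2]
width: 0.0599
```

```bash
python3 lk.py; python3 - <<'E'
from h import *
s=ctrl.get_state(); q=np.load('Lq.npy'); RL=Rz(q[3])@Ro.from_euler('y',-35,degrees=True).as_matrix()@Rz(np.pi/2)
print('TCP in lock mm',(RL.T@(s['ee_pos']-q[:3])*1000).round(1),s['ft_force'],s['width'])
E
```

```text
[0.47731584 0.12613828 0.09039543] [-0.95405209  0.006102   -1.35224056] [-0.001 -0.004 -0.     0.015  0.001 -0.016] [ 0.04  0.15  2.39  1.62  0.11 -1.76]
[[329.  298.2]
 [514.9 194. ]
 [434.8 150.5]
 [395.1 158.4]
 [297.3 301.4]
 [366.2 300.8]
 [299.8 397.4]
 [363.4 396.8]]
lock [([292.4, 309.4], 0.59)]
pin_tip [([185.7, 503.1], 0.88), ([17.4, 431.2], 0.88)]
pin_mid [([3.8, 470.7], 0.73), ([139.9, 414.4], 0.72)]
collar [([150.3, 375.4], 0.62)]
TCP in lock mm [ 1.8 -4.  47.1] [0.38627823 0.18034288 0.46259685] 0.05957796399542487
```

View pics/w8.png

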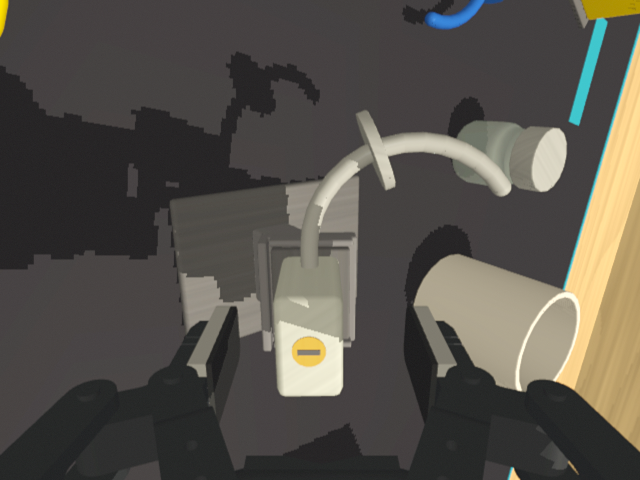

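```bash
cat > pl.py <<'E'
from h import *
s=ctrl.get_state();R,p=Rt(s); q=np.load('Lq.npy'); RL=Rz(q[3])@Ro.from_euler('y',-35,degrees=True).as_matrix()@Rz(np.pi/2)
T1=toolR_from_lock(RL)@Ro.from_euler('z',20,degrees=True).as_matrix()
print('fingers in lock',RL.T@T1[:,1])
for h in (60,34):
    P1=q[:3]+RL@(np.array([0,0,h])/1000)+T1[:,1]*.008
    print(h,plan(R,p,T1,P1,5),'abs in T1',(T1.T@(P1-p)*1000).round(1))
E
python3 pl.py
```

```text
fingers in lock [ 3.42020143e-01  7.74424961e-17 -9.39692621e-01]
60 (array([-0.35, -1.04, -0.8 ]), array([-0.069,  0.018,  3.904])) abs in T1 [-2.7 -4.7 -4. ]
34 (array([ 0.4 ,  4.13, -0.82]), array([-0.069,  0.018,  3.904])) abs in T1 [ 6.2 19.8 -4. ]
```

Call:
carry_out([
  [0.7, -0.4, -1, -0.8, 0, 0, 3.9],
  [0.7, -0.4, -1, -0.8, 0, 0, 3.9],
  [0.7, -0.4, -1, -0.8, 0, 0, 3.9],
  [0.7, -0.4, -1, -0.8, 0, 0, 3.9],
  [0.7, -0.4, -1, -0.8, 0, 0, 3.9],
  [0.7, 0, 0, 0, 0, 0, 0],
  [0.7, 0, 0, 0, 0, 0, 0],
  [0.7, 0, 0, 0, 0, 0, 0],
  [0.7, 0, 0, 0, 0, 0, 0],
  [0.7, 0, 0, 0, 0, 0, 0],
])

```text
t: 12.75
ee_pos: [0.4706, 0.1268, 0.0922]
orientation: [-0.925, 0.282, -1.149]
ft_force: [-1.2, 0.3, 0.6]
width: 0.0595
```

```bash
python3 pl.py; python3 -c "
from h import *
print(ctrl.get_state()['qpos'].round(2))"
```

```text
fingers in lock [ 3.42020143e-01  7.74424961e-17 -9.39692621e-01]
60 (array([ 0.21, -0.11,  0.06]), array([-0.056,  0.038, -0.001])) abs in T1 [ 1.  -0.5  0.3]
34 (array([1.99, 4.78, 0.04]), array([-0.056,  0.038, -0.001])) abs in T1 [ 9.9 23.9  0.3]
[-0.33  0.21  2.38  1.3   0.64 -1.78]
```

Call:
carry_out([
  [0.7, 2, 4.8, 0, 0, 0, 0],
  [0.7, 2, 4.8, 0, 0, 0, 0],
  [0.7, 2, 4.8, 0, 0, 0, 0],
  [0.7, 2, 4.8, 0, 0, 0, 0],
  [0.7, 2, 4.8, 0.2, 0, 0, 0],
  [0.7, 0, 0, 0, 0, 0, 0],
  [0.7, 0, 0, 0, 0, 0, 0],
  [0.7, 0, 0, 0, 0, 0, 0],
  [0.7, 0, 0, 0, 0, 0, 0],
  [0.7, 0, 0, 0, 0, 0, 0],
], force=50)

```text
t: 13.75
ee_pos: [0.4861, 0.128, 0.0711]
orientation: [-0.925, 0.282, -1.151]
ft_force: [-0.6, 0.1, 0.2]
width: 0.0598
```

```bash
python3 pl.py; python3 -c "
from h import *
s=ctrl.get_state();print(s['qpos'].round(2),s['ft_force'],s['width']);save('w9',ctrl.get_image('wrist'))"
```

```text
fingers in lock [ 3.42020143e-01  7.74424961e-17 -9.39692621e-01]
60 (array([-1.97, -4.87, -0.03]), array([-0.062,  0.025,  0.005])) abs in T1 [ -9.9 -24.3  -0.2]
34 (array([-0.19,  0.02, -0.05]), array([-0.062,  0.025,  0.005])) abs in T1 [-1.   0.1 -0.2]
[-0.31  0.28  2.37  1.41  0.61 -1.89] [-0.55235153  0.10496583  0.20647047] 0.059773214369928336
```

View pics/w9.png

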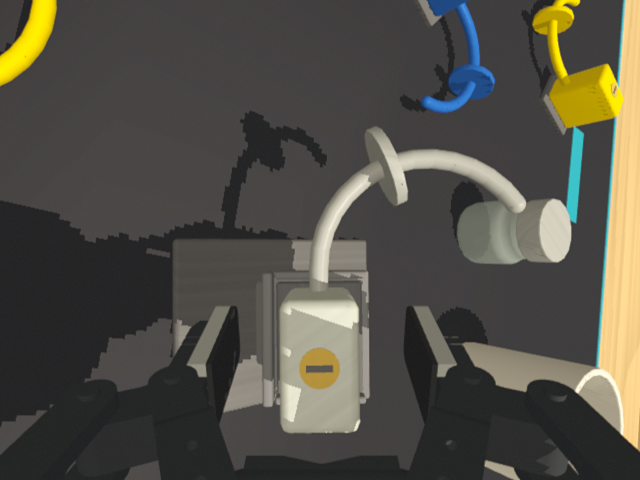

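Call:
carry_out([
  [0, 0, 0, 0, 0, 0, 0],
  [0, 0, 0, 0, 0, 0, 0],
  [0, 0, 0, 0, 0, 0, 0],
  [0, 0, 0, 0, 0, 0, 0],
  [0, 0, 0, 0, 0, 0, 0],
  [0, 0, 0, 0, 0, 0, 0],
  [0, 0, -4, 0, 0, 0, 0],
  [0, 0, -8, 0, 0, 0, 0],
  [0, 0, -12, 0, 0, 0, 0],
  [0, 0, -14, 0, 0, 0, 0],
])

```text
t: 14.8
ee_pos: [0.468, 0.111, 0.0999]
orientation: [-0.926, 0.283, -1.151]
ft_force: [-1.0, 0.4, -1.9]
width: 0.0232
```

```bash
python3 pl.py; python3 -c "
from h import *
s=ctrl.get_state();print(s['qpos'].round(2),s['ft_force'],s['width']);save('w10',ctrl.get_image('wrist'))"
```

```text
fingers in lock [ 3.42020143e-01  7.74424961e-17 -9.39692621e-01]
60 (array([-1.95,  2.73,  0.14]), array([-0.04 ,  0.019, -0.004])) abs in T1 [-9.8 13.6  0.7]
34 (array([-0.17,  7.61,  0.12]), array([-0.04 ,  0.019, -0.004])) abs in T1 [-0.9 38.1  0.7]
[-0.38  0.19  2.36  1.23  0.67 -1.74] [-1.02302562  0.37413435 -1.92739319] 0.023229570135378547
```

View pics/w10.png

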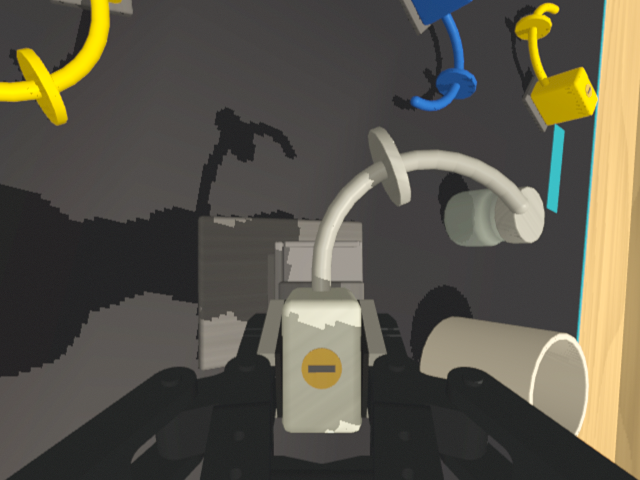

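```bash
python3 - <<'E'
from h import *
im=cv2.imread('pics/w10.png'); cv2.imwrite('pics/w10c.png',cv2.resize(im[110:450,260:560],None,fx=1.75*1.5,fy=1.75*1.5,interpolation=2)[:600,:780])
cv2.imwrite('pics/w10d.png',cv2.resize(im[270:450,250:400],None,fx=3.3,fy=3.3,interpolation=2))
E
```

```text
(no output)
```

View pics/w10c.png

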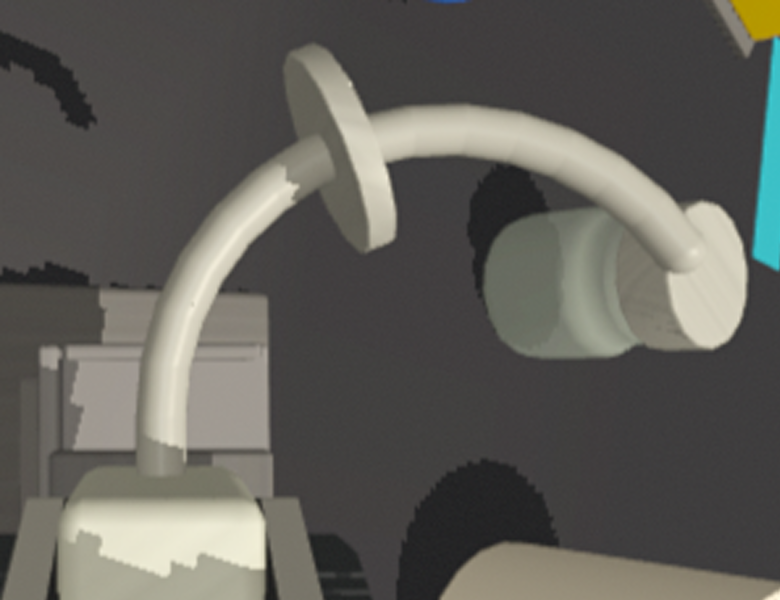

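View pics/w10d.png

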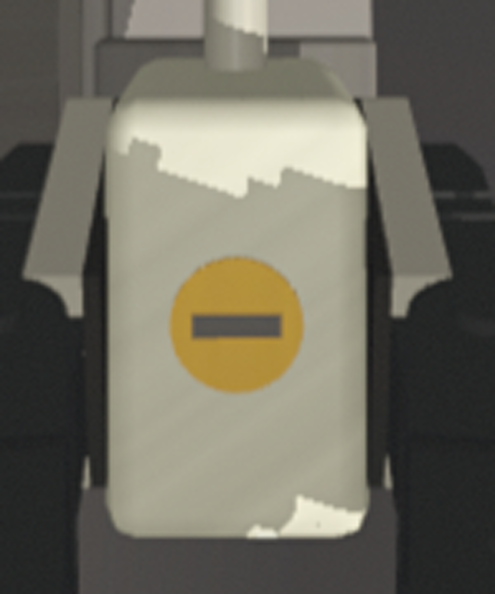

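```bash
cat > grip.py <<'E'
from h import *
# lock in tool: nominal: tool R = toolR_from_lock(RL)@Rz20 
K,_,_=cam('wrist'); m=ctrl.camera_model('wrist'); M=np.array(m['mount']); Wt=(K,M[:3,:3].T,-M[:3,:3].T@M[:3,3])
P=np.array([[.02,.012,.048],[.02,-.012,.048],[-.02,.012,.048],[-.02,-.012,.048],[0,0,.048],[.0505,-.0723,.018],[.0651,-.025,.018]])
U=np.vstack([np.array([[107,97],[367,97],[107,539],[368,539],[237,325]])/3.3+[250,270],np.array([[687,258],[341,148]])/2.625+[260,110]])
R0=(toolR_from_lock(np.eye(3))@Ro.from_euler('z',20,degrees=True).as_matrix()).T
def RT(v): return R0@Ro.from_rotvec(v).as_matrix()
f=lambda q:(proj(Wt,q[:3]+P@RT(q[3:]).T)-U).ravel()
# expected t: TCP in lock = (2.7,0,26.5)mm-> origin
t0=-R0@np.array([.0027,0,.0265])
for wgt,reg in ((1,0),(1,1)):
    g=lambda q:np.r_[f(q),reg*(q[2]-0)/.0005,reg*q[3]/.01,reg*q[5]/.01]
    r=least_squares(g,np.r_[t0,0,0,0]); print((r.x[:3]*1000).round(2),np.degrees(r.x[3:]).round(2),f(r.x).reshape(-1,2).round(1).tolist())
print((t0*1000).round(2)); np.save('G.npy',r.x)
E
python3 grip.py
```

```text
[11.2  25.47  1.69] [-1.38 -1.16 -0.11] [[-0.4, 0.5], [0.6, 0.9], [-0.7, -0.1], [0.2, 0.9], [-0.1, -1.7], [-1.0, -1.5], [1.5, 1.0]]
[10.5  25.11  0.78] [-0.26 -1.68 -0.44] [[-0.2, 0.3], [1.2, 1.0], [-1.3, 0.2], [-0.1, 1.0], [-0.0, -1.5], [-2.1, -1.3], [1.4, 0.0]]
[11.6  23.98  0.  ]
```

```bash
cat > ins.py <<'E'
from h import *
C=np.load('C.npy')
R0=(toolR_from_lock(np.eye(3))@Ro.from_euler('z',20,degrees=True).as_matrix()).T
G=np.load('G.npy') if len(np.load('G.npy'))==6 else None
def RTl(): return R0@Ro.from_rotvec(G[3:]).as_matrix()
def lockpose(al,dz=0.,c=(-.04,-.03),dx=0.,dy=0.):
    a=np.radians(al); o=np.array([-.08,-.058,.012+dz])
    ctr=np.array([c[0],c[1],0]); o2=ctr+Rz(a)@(o-ctr)+[dx,dy,0]
    RC=Rz(C[2]); return RC@Rz(a)@Rz(np.pi/2), np.array([C[0],C[1],0])+RC@o2
def toolpose(RL,L):
    RT=RL@RTl().T; return RT, L-RT@G[:3]
def lockfromtool(R,p): return R@RTl(), p+R@G[:3]
E
python3 - <<'E'
import numpy as np
G=np.r_[.0109,.0251,.0006,0,np.radians(-1.4),0]; np.save('G.npy',G)
from ins import *
R,p=Rt(); print(p)
R1,P1=toolpose(*lockpose(88,.10)); print('pre high',P1)
up=R.T@[0,0,.18]*1000; print('up',up.round(1))
d,r=plan(R,p+[0,0,.18],R1,P1,15); print(d,r,Ro.from_matrix(R.T@R1).as_rotvec(degrees=True))
Rc,pc=R.copy(),p+[0,0,.18]
for i in range(15):
    pc=pc+Rc@d/1000; Rc=Rc@Ro.from_rotvec(r,degrees=True).as_matrix()
    RL,L=lockfromtool(Rc,pc); V=L+np.array([[.0505,-.073,.018],[.022,.017,0],[-.022,-.017,0],[.068,-.04,.018]])@RL.T
    print(pc.round(3),'minz',V[:,2].min().round(3),tocr(L).round(3))
E
```

```text
[0.46811509 0.11042108 0.10117975]
pre high [ 0.51035855 -0.26798419  0.13926564]
up [ -50.  -138.   104.1]
[ 18.06  -2.19 -22.79] [-3.6   -4.548  1.678] [-53.99620427 -68.22108655  25.16930914]
[0.456 0.09  0.265] minz 0.233 [[0.005 0.29  0.242]]
[0.446 0.067 0.249] minz 0.217 [[-0.01   0.27   0.226]]
[0.437 0.043 0.235] minz 0.202 [[-0.023  0.249  0.212]]
[0.43  0.018 0.222] minz 0.189 [[-0.034  0.226  0.198]]
[ 0.426 -0.008  0.21 ] minz 0.176 [[-0.044  0.201  0.185]]
[ 0.424 -0.035  0.199] minz 0.165 [[-0.052  0.175  0.174]]
[ 0.424 -0.062  0.189] minz 0.156 [[-0.057  0.148  0.163]]
[ 0.426 -0.09   0.18 ] minz 0.147 [[-0.06   0.121  0.154]]
[ 0.431 -0.118  0.172] minz 0.139 [[-0.061  0.093  0.146]]
[ 0.439 -0.145  0.165] minz 0.133 [[-0.059  0.064  0.138]]
[ 0.448 -0.172  0.158] minz 0.127 [[-0.055  0.036  0.132]]
[ 0.461 -0.197  0.153] minz 0.122 [[-0.048  0.008  0.126]]
[ 0.475 -0.222  0.148] minz 0.118 [[-0.039 -0.019  0.121]]
[ 0.492 -0.246  0.143] minz 0.115 [[-0.027 -0.045  0.116]]
[ 0.51  -0.268  0.139] minz 0.112 [[-0.013 -0.071  0.112]]
```

```bash
python3 - <<'E'
from ins import *
R,p=Rt(); 
R1,P1=toolpose(*lockpose(88,.18)); print('pre high',P1)
d,r=plan(R,p+[0,0,.18],R1,P1,15); print(d,r)
Rc,pc=R.copy(),p+[0,0,.18]
for i in range(15):
    pc=pc+Rc@d/1000; Rc=Rc@Ro.from_rotvec(r,degrees=True).as_matrix()
    RL,L=lockfromtool(Rc,pc); V=L+np.array([[.0505,-.073,.018],[.022,.017,0],[-.022,-.017,0],[.068,-.04,.018]])@RL.T
    print(pc.round(3),'minz',V[:,2].min().round(3),tocr(L).round(3))
E
```

```text
pre high [ 0.51035855 -0.26798419  0.21926564]
[ 17.22  -7.27 -21.01] [-3.6   -4.548  1.678]
[0.455 0.088 0.27 ] minz 0.238 [[0.004 0.289 0.247]]
[0.443 0.065 0.26 ] minz 0.227 [[-0.012  0.268  0.237]]
[0.434 0.04  0.251] minz 0.218 [[-0.026  0.246  0.227]]
[0.427 0.014 0.243] minz 0.21 [[-0.039  0.222  0.219]]
[ 0.422 -0.013  0.236] minz 0.203 [[-0.049  0.197  0.212]]
[ 0.42 -0.04  0.23] minz 0.197 [[-0.056  0.17   0.206]]
[ 0.42  -0.068  0.226] minz 0.193 [[-0.062  0.143  0.201]]
[ 0.423 -0.096  0.222] minz 0.19 [[-0.065  0.115  0.197]]
[ 0.428 -0.123  0.22 ] minz 0.187 [[-0.065  0.087  0.194]]
[ 0.436 -0.15   0.218] minz 0.186 [[-0.063  0.059  0.192]]
[ 0.446 -0.177  0.217] minz 0.186 [[-0.058  0.032  0.191]]
[ 0.459 -0.202  0.217] minz 0.187 [[-0.051  0.005  0.19 ]]
[ 0.474 -0.225  0.217] minz 0.188 [[-0.041 -0.022  0.19 ]]
[ 0.491 -0.248  0.218] minz 0.19 [[-0.028 -0.047  0.191]]
[ 0.51  -0.268  0.219] minz 0.192 [[-0.013 -0.071  0.192]]
```

Call:
carry_out([
  [0, -5, -14, 10, 0, 0, 0],
  [0, -10, -27.6, 21, 0, 0, 0],
  [0, -10, -27.6, 21, 0, 0, 0],
  [0, -10, -27.6, 21, 0, 0, 0],
  [0, -10, -27.6, 21, 0, 0, 0],
  [0, -5, -13.6, 10, 0, 0, 0],
  [0, 17.2, -7.3, -21, -3.6, -4.55, 1.68],
  [0, 17.2, -7.3, -21, -3.6, -4.55, 1.68],
  [0, 17.2, -7.3, -21, -3.6, -4.55, 1.68],
  [0, 17.2, -7.3, -21, -3.6, -4.55, 1.68],
])

```text
t: 15.85
ee_pos: [0.4262, 0.0137, 0.2409]
orientation: [-1.096, 0.213, -0.806]
ft_force: [-0.1, 0.7, -1.8]
width: 0.0233
```

Call:
carry_out([
  [0, 17.2, -7.3, -21, -3.6, -4.55, 1.68],
  [0, 17.2, -7.3, -21, -3.6, -4.55, 1.68],
  [0, 17.2, -7.3, -21, -3.6, -4.55, 1.68],
  [0, 17.2, -7.3, -21, -3.6, -4.55, 1.68],
  [0, 17.2, -7.3, -21, -3.6, -4.55, 1.68],
  [0, 17.2, -7.3, -21, -3.6, -4.55, 1.68],
  [0, 17.2, -7.3, -21, -3.6, -4.55, 1.68],
  [0, 17.2, -7.3, -21, -3.6, -4.55, 1.68],
  [0, 17.2, -7.3, -21, -3.6, -4.55, 1.68],
  [0, 17.2, -7.3, -21, -3.6, -4.55, 1.68],
])

```text
t: 16.85
ee_pos: [0.4923, -0.2476, 0.2161]
orientation: [-1.532, 0.3, 0.051]
ft_force: [0.7, -0.1, -1.6]
width: 0.023
```

```bash
cat > chk.py <<'E'
from ins import *
import sys
n=sys.argv[1]; al=float(sys.argv[2]); dz=float(sys.argv[3])
ctrl.get_image('scene')
s=ctrl.get_state(); im=ctrl.get_image('wrist'); save(n,im); R,p=Rt(s)
print(s['t'],p,s['qpos'].round(2),s['ft_force'].round(1),s['width'])
RL,L=lockfromtool(R,p); print('lock in cradle',tocr(L).round(4),'tip',tocr(L+RL@[.0509,-.0728,.018]).round(4),'tilt',np.degrees(np.arccos(RL[2,2])).round(2),'al',np.degrees(np.arctan2(*(RL[:2,0][::-1]))-C[2]-np.pi/2).round(2))
R1,P1=toolpose(*lockpose(al,dz)); print('to target',(R.T@(P1-p)*1000).round(1),Ro.from_matrix(R.T@R1).as_rotvec(degrees=True).round(2))
E
python3 chk.py w11 88 .05
```

```text
16.9 [ 0.49650617 -0.24978223  0.21522171] [-0.51  0.42  1.4  -0.13  1.6  -2.12] [ 3.9 -2.6 -1.2] 0.023324810629998503
lock in cradle [[-0.0232 -0.0501  0.1881]] tip [[-0.0655  0.0277  0.2069]] tilt 2.51 al -276.98
to target [ 48.9 116.1 -22.9] [-3.28 -4.12  1.76]
```

View pics/w11.png

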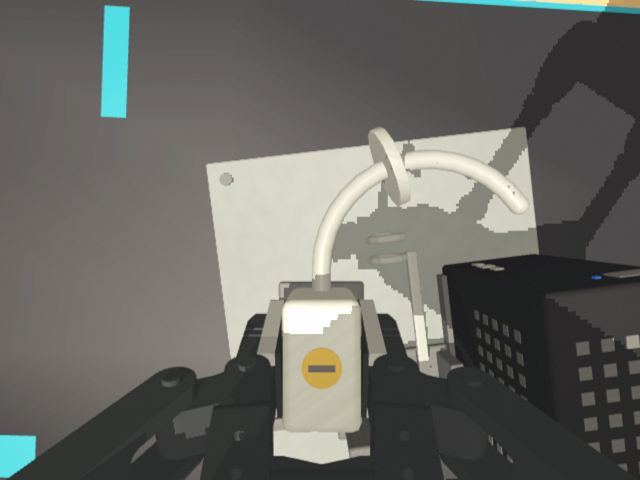

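```bash
python3 - <<'E'
from ins import *
R,p=Rt(); print(plan(R,p,*toolpose(*lockpose(88,.05)),8))
E
```

```text
(array([ 6.44, 14.42, -2.99]), array([-0.448, -0.542,  0.211]))
```

Call:
carry_out([
  [0, 6.4, 14.4, -3, -0.45, -0.54, 0.21],
  [0, 6.4, 14.4, -3, -0.45, -0.54, 0.21],
  [0, 6.4, 14.4, -3, -0.45, -0.54, 0.21],
  [0, 6.4, 14.4, -3, -0.45, -0.54, 0.21],
  [0, 6.4, 14.4, -3, -0.45, -0.54, 0.21],
  [0, 6.4, 14.4, -3, -0.45, -0.54, 0.21],
  [0, 6.4, 14.4, -3, -0.45, -0.54, 0.21],
  [0, 6.4, 14.4, -3, -0.45, -0.54, 0.21],
  [0, 0, 0, 0, 0, 0, 0],
  [0, 0, 0, 0, 0, 0, 0],
])

```text
t: 17.95
ee_pos: [0.5063, -0.2667, 0.091]
orientation: [-1.569, 0.327, 0.127]
ft_force: [0.1, 0.3, -2.1]
width: 0.0235
```

```bash
python3 chk.py w12 88 .002; python3 - <<'E'
from ins import *
s=ctrl.get_state();W=cam('wrist',s); im=cv2.imread('pics/w12.png')
R,p=Rt(s); RL,L=lockfromtool(R,p)
for u in proj(W,np.vstack([pts(C,[[-.048,.01,.03],[-.032,.01,.03],[-.125,-.125,.012],[-.125,.14,.012]]),L+np.array([[.0505,-.0723,.018],[.0651,-.025,.018],[0,0,.048],[.02,.012,.048],[.02,-.012,.048]])@RL.T])): cv2.drawMarker(im,tuple(int(round(v)) for v in u),(0,0,255),0,12)
cv2.imwrite('pics/w12m.png',im)
E
```

```text
18.0 [ 0.5066806  -0.26703213  0.09159219] [-0.49  0.54  1.52 -0.19  1.35 -2.12] [-0.6  0.3 -1.5] 0.023370127963814408
lock in cradle [[-0.0169 -0.0694  0.0643]] tip [[-0.0649  0.0053  0.0824]] tilt 0.06 al -272.21
to target [19.4 46.6 -1.4] [-0.1  -0.19 -0.05]
```

View pics/w12m.png

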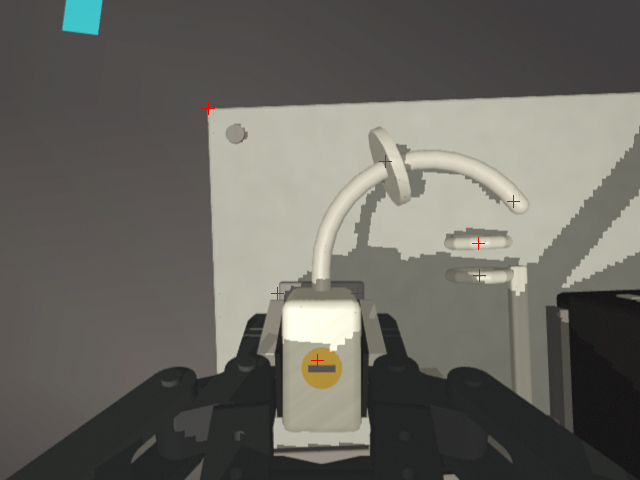

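```bash
cat > grip2.py <<'E'
import numpy as np
Gold=np.load('G.npy').copy()
import io,contextlib
src=open('grip.py').read().replace("np.save('G.npy',r.x)","")
exec(src)
print(f(Gold).reshape(-1,2).round(1).tolist()); print(f(np.r_[.0105,.0251,.0008,np.radians([-.26,-1.68,-.44])]).reshape(-1,2).round(1).tolist())
g=lambda q:np.r_[f(q),q[3]/np.radians(1),q[5]/np.radians(1)]
r=least_squares(g,Gold); print((r.x[:3]*1000).round(2),np.degrees(r.x[3:]).round(2),f(r.x).reshape(-1,2).round(1).tolist())
h=lambda q:f(np.r_[q,0,np.radians(-.0),0]); r2=least_squares(h,Gold[:3]); print((r2.x*1000).round(2),h(r2.x).reshape(-1,2).round(1).tolist())
E
python3 grip2.py
```

```text
[13.21 24.44  3.32] [-1.43 -1.11 -0.07] [[-0.4, 0.5], [0.6, 0.9], [-0.7, -0.1], [0.2, 0.9], [-0.1, -1.7], [-1.0, -1.5], [1.5, 1.0]]
[12.09 23.86  1.88] [ 0.28 -1.93 -0.61] [[-0.2, 0.2], [1.5, 1.1], [-1.8, 0.3], [-0.4, 1.1], [-0.1, -1.4], [-2.7, -1.2], [1.3, -0.5]]
[11.6  23.98  0.  ]
[[-5.6, -6.4], [-4.6, -6.3], [-5.8, -6.8], [-4.9, -6.8], [-5.2, -8.8], [-9.0, -7.7], [-4.8, -5.2]]
[[-5.3, -7.1], [-4.0, -6.4], [-6.4, -7.6], [-5.5, -6.8], [-5.2, -9.1], [-6.8, -7.1], [-3.0, -5.8]]
[12.97 24.32  3.01] [-1.03 -1.29 -0.19] [[-0.2, 0.4], [0.9, 0.9], [-0.9, -0.0], [0.1, 0.9], [-0.0, -1.6], [-1.4, -1.4], [1.5, 0.7]]
[12.9  22.53  2.34] [[-0.3, -0.6], [1.6, -0.6], [-0.7, 1.8], [1.6, 1.8], [0.7, -1.9], [-3.6, -1.6], [-0.1, 0.9]]
```

```bash
python3 - <<'E'
from h import *
for i in range(2): print(np.array(ctrl.camera_model('wrist')['mount']).round(4).tolist())
s=ctrl.get_state();print(s['ee_pos'],s['orientation'],s['joint_vel'].round(3))
ctrl.get_image('wrist')
s=ctrl.get_state();print(s['ee_pos'],s['orientation'])
print(np.array(ctrl.camera_model('wrist')['mount']).round(4).tolist())
E
```

```text
[[-0.001, 0.9499, 0.3126, -0.0802], [-0.0005, -0.3126, 0.9499, -0.1319], [1.0, 0.0008, 0.0008, 0.0019], [0.0, 0.0, 0.0, 1.0]]
[[-0.001, 0.9499, 0.3126, -0.0802], [-0.0005, -0.3126, 0.9499, -0.1319], [1.0, 0.0008, 0.0008, 0.0019], [0.0, 0.0, 0.0, 1.0]]
[ 0.50694902 -0.26725784  0.09194348] [-1.57099022  0.32475263  0.12630497] [-0.    -0.006 -0.005 -0.001 -0.002 -0.001]
[ 0.50709309 -0.26736021  0.09213217] [-1.57139282  0.3242921   0.12629424]
[[-0.001, 0.9499, 0.3126, -0.0802], [-0.0005, -0.3126, 0.9499, -0.1319], [1.0, 0.0008, 0.0008, 0.0019], [0.0, 0.0, 0.0, 1.0]]
```

```bash
cat > ov.py <<'E'
import sys
from h import *
src=open('grip.py').read().split("# expected")[0]; exec(src)
def sil(q):
    X=[]
    for ph in np.radians(np.arange(0,146,5)):
        X.append([.028+.04*np.sin(ph),-.04+.04*np.cos(ph),.018])
    return proj(Wt,q[:3]+np.array(X)@RT(q[3:]).T)
g=lambda q:np.r_[f(q),q[3]/np.radians(.4),q[5]/np.radians(.4)]
r=least_squares(g,np.r_[.013,.024,.002,0,0,0]); print((r.x[:3]*1000).round(2),np.degrees(r.x[3:]).round(2),f(r.x).reshape(-1,2).round(1).tolist())
np.save('G.npy',r.x)
im=cv2.imread('pics/w12.png'); im=cv2.resize(im,None,fx=3,fy=3,interpolation=2)
for u in sil(r.x): cv2.circle(im,tuple(int(v) for v in (u+.5)*3),2,(0,0,255),-1)
for u in proj(Wt,r.x[:3]+P@RT(r.x[3:]).T): cv2.drawMarker(im,tuple(int(v) for v in (u+.5)*3),(255,0,0),0,14)
cv2.imwrite('pics/ov.png',im[360:1300,800:1620][::1,::1][:600])
cv2.imwrite('pics/ov2.png',im[840:1340,800:1200])
E
python3 ov.py
```

```text
[12.65 24.13  2.59] [-0.48 -1.51 -0.31] [[-0.1, 0.4], [1.2, 1.0], [-1.0, 0.2], [0.2, 1.0], [0.1, -1.5], [-2.0, -1.4], [1.4, 0.2]]
```

```bash
python3 -c "
import cv2;a=cv2.imread('pics/ov.png');cv2.imwrite('pics/ovs.png',a[:600,:800])"
```

```text
(no output)
```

View pics/ovs.png

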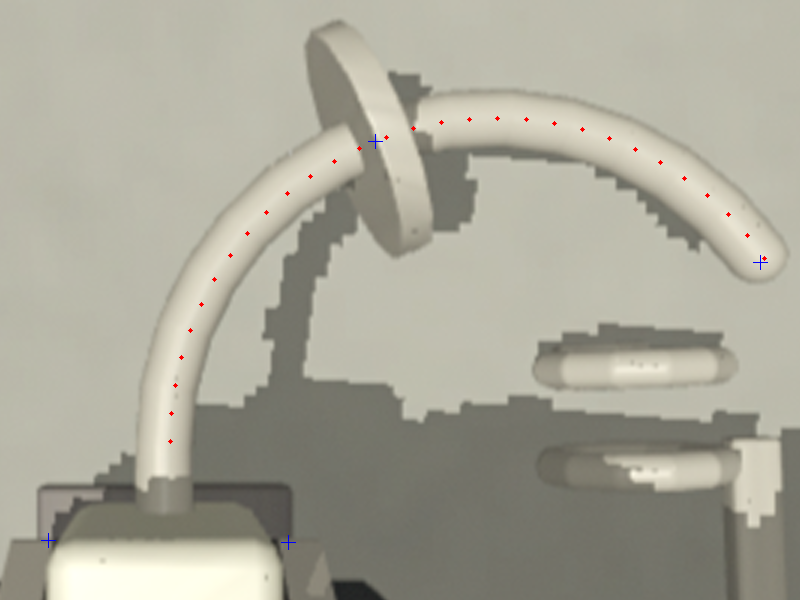

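View pics/ov2.png

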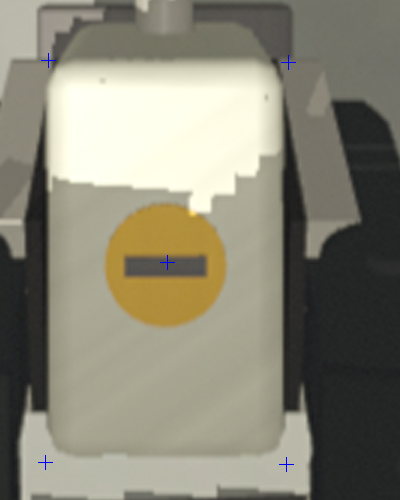

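```bash
python3 chk.py w13 88 .003; python3 - <<'E'
from ins import *
R,p=Rt(); print(plan(R,p,*toolpose(*lockpose(88,.003)),7))
E
```

```text
18.15 [ 0.50711444 -0.26740539  0.09216918] [-0.49  0.54  1.52 -0.19  1.35 -2.12] [ 0.3 -0.2 -1.8] 0.023284363091759814
lock in cradle [[-0.0145 -0.068   0.0653]] tip [[-0.0621  0.0068  0.0839]] tilt 0.45 al -272.5
to target [17.1 47.3 -2.7] [-0.58 -0.33 -0.09]
(array([ 2.44,  6.75, -0.37]), array([-0.081, -0.047, -0.014]))
```

Call:
carry_out([
  [0, 2.4, 6.8, -0.4, -0.08, -0.05, 0],
  [0, 2.4, 6.8, -0.4, -0.08, -0.05, 0],
  [0, 2.4, 6.8, -0.4, -0.08, -0.05, 0],
  [0, 2.4, 6.8, -0.4, -0.08, -0.05, 0],
  [0, 2.4, 6.8, -0.4, -0.08, -0.05, 0],
  [0, 2.4, 6.8, -0.4, -0.08, -0.05, 0],
  [0, 2.4, 6.8, -0.4, -0.08, -0.05, 0],
  [0, 0, 0, 0, 0, 0, 0],
  [0, 0, 0, 0, 0, 0, 0],
  [0, 0, 0, 0, 0, 0, 0],
])

```text
t: 19.2
ee_pos: [0.5081, -0.2703, 0.0411]
orientation: [-1.579, 0.325, 0.133]
ft_force: [0.0, -0.2, -1.7]
width: 0.0233
```

```bash
python3 chk.py w14 88 .002; python3 - <<'E'
from ins import *
R,p=Rt(); 
# screw for rotation -88 in 22 rows of -4deg
d,r=plan(R,p,*toolpose(*lockpose(0,.002)),22); print(d,r)
Rc,pc=R.copy(),p.copy()
for i in range(22):
    pc=pc+Rc@d/1000; Rc=Rc@Ro.from_rotvec(r,degrees=True).as_matrix()
    RL,L=lockfromtool(Rc,pc); 
    if i%3==0 or i==21: print(i,'arc ctr',tocr(L+RL@[.028,-.04,.018]).round(4),'tip',tocr(L+RL@[.0509,-.0728,.018]).round(4))
E
```

```text
19.25 [ 0.5081594  -0.27031438  0.04116288] [-0.49  0.59  1.57 -0.21  1.25 -2.1 ] [-0.1  0.3 -2.1] 0.02371427309910942
lock in cradle [[-0.014  -0.0712  0.0142]] tip [[-0.0623  0.0033  0.0324]] tilt 0.13 al -271.97
to target [0.5 0.1 0.2] [-0.02  0.04 -0.13]
[-2.85  0.98 -1.51] [1.272 3.794 0.028]
0 arc ctr [[-0.0405 -0.0302  0.0323]] tip [[-0.0599  0.0048  0.0324]]
3 arc ctr [[-0.0405 -0.0301  0.0323]] tip [[-0.0522  0.0082  0.0324]]
6 arc ctr [[-0.0404 -0.0301  0.0323]] tip [[-0.0439  0.0098  0.0323]]
9 arc ctr [[-0.0404 -0.03    0.0322]] tip [[-0.0355  0.0097  0.0323]]
12 arc ctr [[-0.0403 -0.03    0.0322]] tip [[-0.0272  0.0078  0.0322]]
15 arc ctr [[-0.0402 -0.03    0.0322]] tip [[-0.0196  0.0043  0.0322]]
18 arc ctr [[-0.0402 -0.03    0.0321]] tip [[-0.0128 -0.0008  0.0321]]
21 arc ctr [[-0.0401 -0.03    0.0321]] tip [[-0.0073 -0.0071  0.0321]]
```

View pics/w14.png

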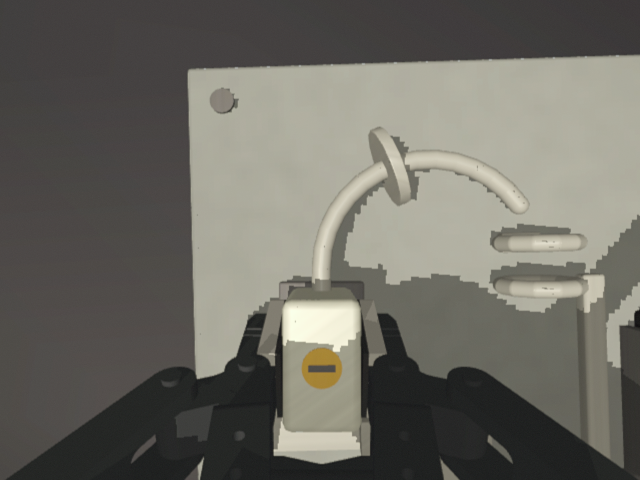

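Call:
carry_out([
  [0, -2.85, 0.98, -1.5, 1.27, 3.79, 0.03],
  [0, -2.85, 0.98, -1.5, 1.27, 3.79, 0.03],
  [0, -2.85, 0.98, -1.5, 1.27, 3.79, 0.03],
  [0, -2.85, 0.98, -1.5, 1.27, 3.79, 0.03],
  [0, -2.85, 0.98, -1.5, 1.27, 3.79, 0.03],
  [0, -2.85, 0.98, -1.5, 1.27, 3.79, 0.03],
  [0, -2.85, 0.98, -1.5, 1.27, 3.79, 0.03],
  [0, 0, 0, 0, 0, 0, 0],
  [0, 0, 0, 0, 0, 0, 0],
  [0, 0, 0, 0, 0, 0, 0],
])

```text
t: 20.3
ee_pos: [0.4865, -0.2789, 0.0409]
orientation: [-1.58, 0.325, -0.354]
ft_force: [0.2, 0.2, -2.5]
width: 0.0233
```

```bash
python3 chk.py w15 60 .002; python3 - <<'E'
from ins import *
R,p=Rt();print(plan(R,p,*toolpose(*lockpose(2,.002)),15))
E
```

```text
20.35 [ 0.48657292 -0.27880773  0.04088199] [-0.59  0.59  1.57 -0.09  1.3  -1.77] [ 0.7 -0.3 -2.4] 0.023316373344415397
lock in cradle [[-0.0361 -0.0783  0.014 ]] tip [[-0.0439  0.0102  0.0321]] tilt 0.13 al 60.12
to target [ 0.4 -0.2 -0.1] [ 0.04  0.11 -0.13]
(array([-2.74,  0.93, -1.48]), array([1.233, 3.673, 0.024]))
```

View pics/w15.png

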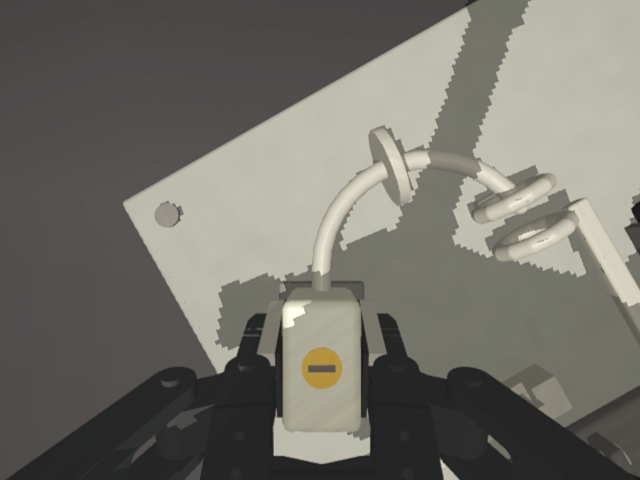

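Tip has entered the first ring centrally (about row 190, col 510), no contact force. Continue.

Call:
carry_out([
  [0, -2.74, 0.93, -1.48, 1.23, 3.67, 0.02],
  [0, -2.74, 0.93, -1.48, 1.23, 3.67, 0.02],
  [0, -2.74, 0.93, -1.48, 1.23, 3.67, 0.02],
  [0, -2.74, 0.93, -1.48, 1.23, 3.67, 0.02],
  [0, -2.74, 0.93, -1.48, 1.23, 3.67, 0.02],
  [0, -2.74, 0.93, -1.48, 1.23, 3.67, 0.02],
  [0, -2.74, 0.93, -1.48, 1.23, 3.67, 0.02],
  [0, 0, 0, 0, 0, 0, 0],
  [0, 0, 0, 0, 0, 0, 0],
  [0, 0, 0, 0, 0, 0, 0],
])

```text
t: 21.4
ee_pos: [0.4642, -0.2771, 0.0408]
orientation: [-1.58, 0.323, -0.827]
ft_force: [0.2, 0.0, -1.5]
width: 0.0233
```

```bash
python3 chk.py w16 2 .002; python3 - <<'E'
from ins import *
R,p=Rt();print(plan(R,p,*toolpose(*lockpose(2,.002)),8))
E
```

```text
21.45 [ 0.4641994  -0.27703882  0.04079668] [-0.69  0.57  1.62  0.04  1.28 -1.45] [ 0.3 -0.2 -1.4] 0.023460205622859165
lock in cradle [[-0.0584 -0.0752  0.0139]] tip [[-0.0251  0.0072  0.0319]] tilt 0.05 al 33.04
to target [-23.8   7.9  -5.9] [ 9.88 29.42  0.23]
(array([-2.75,  0.92, -1.48]), array([1.235, 3.677, 0.028]))
```

View pics/w16.png

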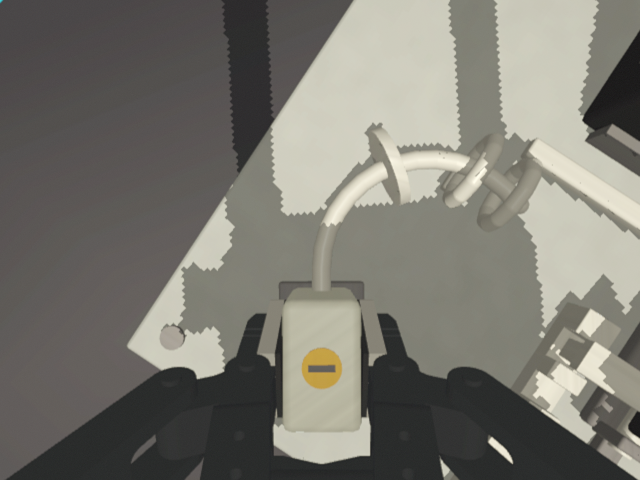

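Pin now runs through both rings (tip around row 205, col 520). Continue to about 2–3° from home.

Call:
carry_out([
  [0, -2.75, 0.92, -1.48, 1.23, 3.68, 0.02],
  [0, -2.75, 0.92, -1.48, 1.23, 3.68, 0.02],
  [0, -2.75, 0.92, -1.48, 1.23, 3.68, 0.02],
  [0, -2.75, 0.92, -1.48, 1.23, 3.68, 0.02],
  [0, -2.75, 0.92, -1.48, 1.23, 3.68, 0.02],
  [0, -2.75, 0.92, -1.48, 1.23, 3.68, 0.02],
  [0, -2.75, 0.92, -1.48, 1.23, 3.68, 0.02],
  [0, -2, 0.7, -1, 0.8, 2.5, 0],
  [0, 0, 0, 0, 0, 0, 0],
  [0, 0, 0, 0, 0, 0, 0],
])

```text
t: 22.5
ee_pos: [0.4433, -0.2636, 0.0409]
orientation: [-1.581, 0.321, -1.347]
ft_force: [-1.1, 0.2, -1.2]
width: 0.0232
```

```bash
python3 chk.py w17 2 0; python3 - <<'E'
from ins import *
R,p=Rt();print((R.T@[0,0,-1]).round(3))
E
```

```text
22.55 [ 0.44345551 -0.26361345  0.04092948] [-0.78  0.51  1.74  0.17  1.18 -1.1 ] [-0.3  0.  -0.8] 0.023572983376783718
lock in cradle [[-0.0784 -0.0604  0.014 ]] tip [[-0.0086 -0.0054  0.0319]] tilt 0.12 al 3.25
to target [-0.4  2.3 -0.4] [0.44 1.17 0.12]
[0.315 0.949 0.009]
```

View pics/w17.png

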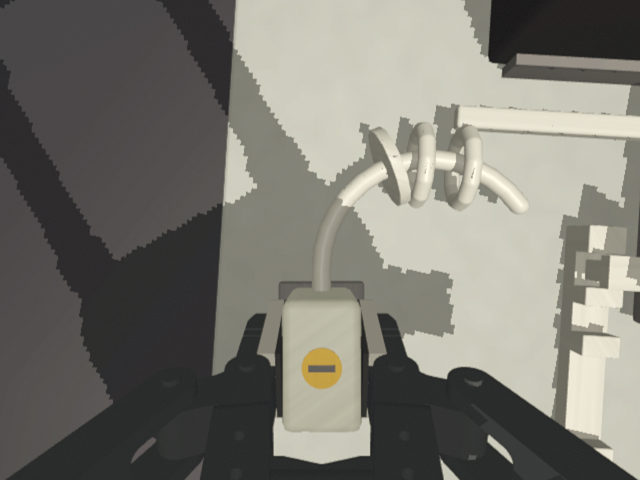

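Call:
carry_out([
  [0, 0.16, 0.47, 0, 0, 0, 0],
  [0, 0.16, 0.47, 0, 0, 0, 0],
  [0, 0.16, 0.47, 0, 0, 0, 0],
  [0, 0.16, 0.47, 0, 0, 0, 0],
  [0, 0, 0, 0, 0, 0, 0],
  [0, 0, 0, 0, 0, 0, 0],
  [0, 0, 0, 0, 0, 0, 0],
  [0, 0, 0, 0, 0, 0, 0],
  [0, 0, 0, 0, 0, 0, 0],
  [0, 0, 0, 0, 0, 0, 0],
])

```text
t: 23.6
ee_pos: [0.4431, -0.2635, 0.0389]
orientation: [-1.581, 0.321, -1.348]
ft_force: [-0.2, 0.9, -2.2]
width: 0.0237
```

```bash
python3 chk.py w18 2 0
```

```text
23.65 [ 0.44308734 -0.26350414  0.03891728] [-0.78  0.51  1.74  0.17  1.17 -1.1 ] [-0.3  0.9 -1.9] 0.02323971953397983
lock in cradle [[-0.0788 -0.0602  0.012 ]] tip [[-0.0089 -0.0054  0.0298]] tilt 0.1 al 3.17
to target [-0.8  0.3 -0.1] [0.43 1.09 0.09]
```

Call:
carry_out([
  [0, 0.16, 0.47, 0, 0, 0, 0],
  [0, 0.16, 0.47, 0, 0, 0, 0],
  [0, 0, 0, 0, 0, 0, 0],
  [0, 0, 0, 0, 0, 0, 0],
  [0, 0, 0, 0, 0, 0, 0],
  [0, 0, 0, 0, 0, 0, 0],
  [0, 0, 0, 0, 0, 0, 0],
  [0, 0, 0, 0, 0, 0, 0],
  [0, 0, 0, 0, 0, 0, 0],
  [0, 0, 0, 0, 0, 0, 0],
])

```text
t: 24.7
ee_pos: [0.4431, -0.2635, 0.0379]
orientation: [-1.581, 0.321, -1.349]
ft_force: [0.2, -0.1, -1.9]
width: 0.0233
```

```bash
python3 chk.py w19 2 0
```

```text
24.75 [ 0.44307979 -0.26348051  0.03791762] [-0.78  0.51  1.74  0.18  1.17 -1.1 ] [-0.1 -0.  -1.8] 0.023438472698166277
lock in cradle [[-0.0788 -0.0602  0.011 ]] tip [[-0.0089 -0.0053  0.0289]] tilt 0.1 al 3.17
to target [-1.1 -0.7 -0.1] [0.43 1.09 0.09]
```

Call:
carry_out([
  [0, 0.16, 0.47, 0, 0, 0, 0],
  [0, 0, 0, 0, 0, 0, 0],
  [0, 0.16, 0.47, 0, 0, 0, 0],
  [0, 0, 0, 0, 0, 0, 0],
  [0, 0, 0, 0, 0, 0, 0],
  [0, 0, 0, 0, 0, 0, 0],
  [0, 0, 0, 0, 0, 0, 0],
  [0, 0, 0, 0, 0, 0, 0],
  [0, 0, 0, 0, 0, 0, 0],
  [0, 0, 0, 0, 0, 0, 0],
])

```text
t: 25.8
ee_pos: [0.4431, -0.2636, 0.0378]
orientation: [-1.581, 0.321, -1.348]
ft_force: [-0.2, -0.1, 6.4]
width: 0.0234
```

```bash
python3 chk.py w20 2 0
```

```text
25.85 [ 0.44308703 -0.26353157  0.03775222] [-0.78  0.51  1.74  0.18  1.17 -1.1 ] [-0.7 -0.5  6.1] 0.023451794088092937
lock in cradle [[-0.0788 -0.0603  0.0108]] tip [[-0.0089 -0.0054  0.0287]] tilt 0.09 al 3.18
to target [-1.2 -0.8 -0.1] [0.42 1.1  0.09]
```

Call:
carry_out([
  [0, -0.1, -0.3, 0, 0, 0, 0],
  [0.35, 0, 0, 0, 0, 0, 0],
  [0.6, 0, 0, 0, 0, 0, 0],
  [0.7, 0, 0, 0, 0, 0, 0],
  [0.7, 0, 0, 0, 0, 0, 0],
  [0.7, 0, 0, 0, 0, 0, 0],
  [0.7, 0, 0, 0, 0, 0, 0],
  [0.7, 0, -5, 0, 0, 0, 0],
  [0.7, 0, -12, 0, 0, 0, 0],
  [0.7, 0, -15, 0, 0, 0, 0],
])

```text
t: 26.9
ee_pos: [0.4455, -0.2734, 0.0683]
orientation: [-1.581, 0.322, -1.349]
ft_force: [0.5, 0.7, -0.5]
width: 0.0595
```

```bash
python3 chk.py w21 2 0
```

```text
26.95 [ 0.44720514 -0.27540555  0.07060958] [-0.79  0.48  1.69  0.17  1.25 -1.09] [ 0.2 -1.   1.3] 0.05977463127865319
lock in cradle [[-0.0766 -0.0728  0.0437]] tip [[-0.0067 -0.0178  0.0615]] tilt 0.34 al 3.15
to target [-2.9 34.3 -1.2] [0.28 1.12 0.34]
```

View pics/w21.png

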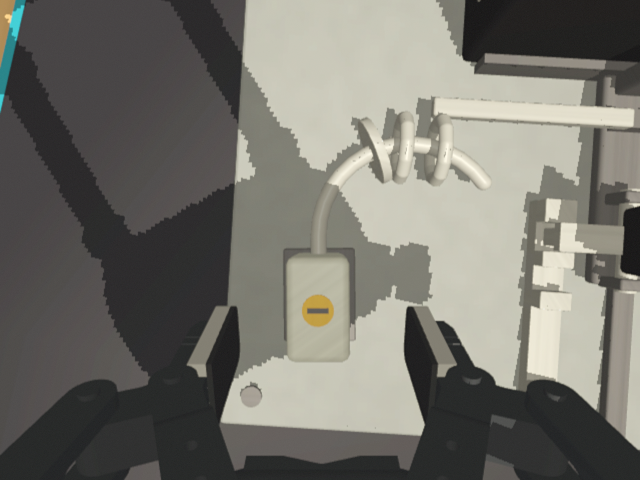

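Lock stands free on the plate; pin passes both rings, collar (150,376) beside the fixed ring (147,403). Retreat further up and check.

Call:
carry_out([
  [0.7, 0, -25, 0, 0, 0, 0],
  [0.7, 0, -30, 0, 0, 0, 0],
  [0.7, 0, -30, 0, 0, 0, 0],
  [0.7, 0, -30, 0, 0, 0, 0],
  [0.7, 0, -25, 0, 0, 0, 0],
  [0.7, 0, 0, 0, 0, 0, 0],
  [0.7, 0, 0, 0, 0, 0, 0],
  [0.7, 0, 0, 0, 0, 0, 0],
  [0.7, 0, 0, 0, 0, 0, 0],
  [0.7, 0, 0, 0, 0, 0, 0],
])

```text
t: 28.0
ee_pos: [0.4564, -0.3154, 0.1995]
orientation: [-1.582, 0.323, -1.349]
ft_force: [-0.3, 0.2, 0.6]
width: 0.0597
```

```bash
python3 chk.py w22 2 0; python3 - <<'E'
from ins import *
s=ctrl.get_state(); im=ctrl.get_image('wrist'); W=cam('wrist',s)
RL,L=lockpose(3,0)
ph=np.radians(np.arange(0,146,10)); X=np.c_[.028+.04*np.sin(ph),-.04+.04*np.cos(ph),0*ph+.018]
X=np.vstack([X,[[.02,.012,.048],[.02,-.012,.048],[-.02,.012,.048],[-.02,-.012,.048]]])
a=cv2.resize(im,None,fx=3,fy=3,interpolation=2)
for u in np.vstack([proj(W,L+X@RL.T),proj(W,pts(C,[[-.048,.01,.03],[-.032,.01,.03]]))]): cv2.circle(a,tuple(int(v) for v in (u+.5)*3),3,(255,0,0),-1)
c=proj(W,L+RL@[.03,-.03,.02])[0]*3; x,y=int(c[0]),int(c[1]); save('fin',a[max(0,y-300):y+300,max(0,x-350):x+400])
b=ctrl.get_image('scene'); save('finS',b); b=ctrl.get_image('top'); save('finT',b)
E
```

```text
28.05 [ 0.456482   -0.31559414  0.19964926] [-0.83  0.42  1.44  0.15  1.57 -1.07] [-0.4 -0.9  0.2] 0.05974427187386253
lock in cradle [[-0.0741 -0.1138  0.1727]] tip [[-0.0042 -0.0589  0.1906]] tilt 0.12 al 3.18
to target [ -0.8 169.8   0.2] [ 0.49  1.08 -0.  ]
```

View pics/fin.png

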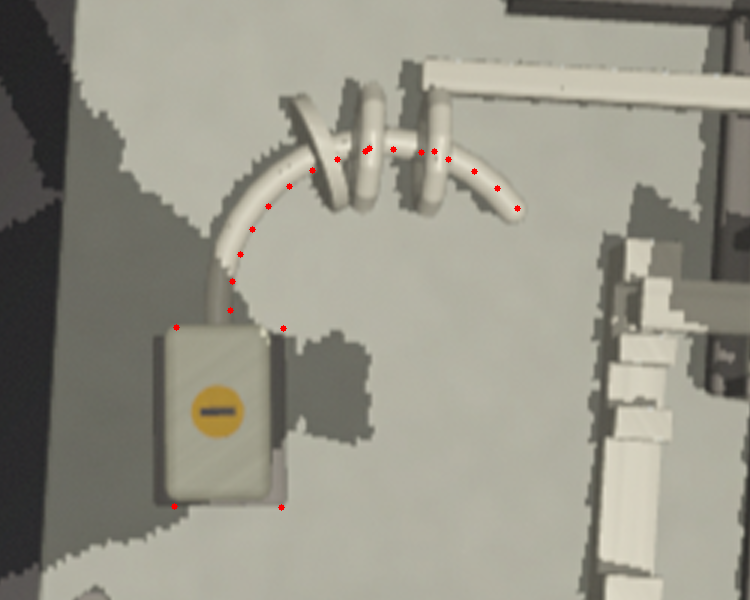

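View pics/finS.png

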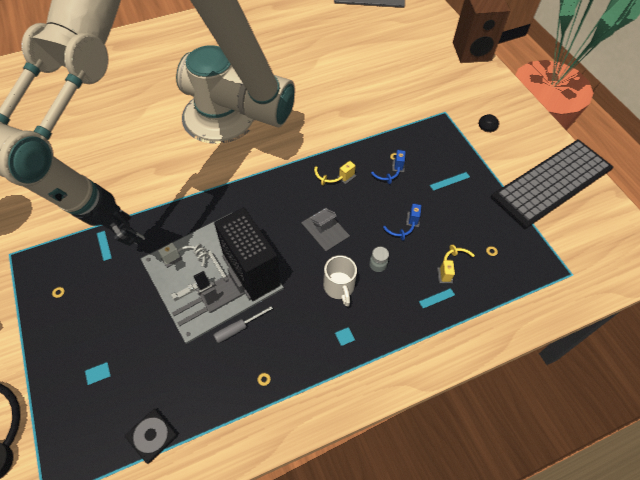

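View pics/w22.png

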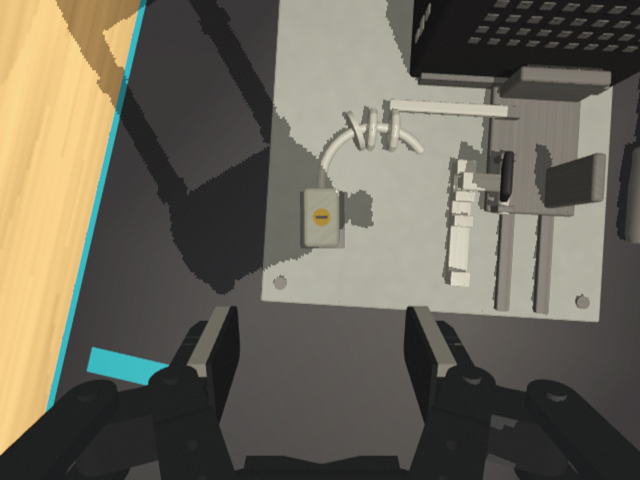

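```bash
python3 -c "
from bench import ctrl
s=ctrl.get_state();print(s['t'],s['ft_force']);print(ctrl.hand_in())"
```

```text
28.25 [-0.61021412  0.32173768  0.14069898]
the job is handed in; nothing more can be done
None
```

I finished the job and handed it in at 28.3 s of the 61 s allowed. The hand-in gives no verdict.

**Frame:** I squeezed the lever and slid the frame about 57 mm to the last notch. When I let go, the two rings were in line to within about a pixel. The lever had sprung back to its released lean.

**Lock:** I took the plain metal lock from the stand. I swung its pin 85° through both rings without feeling any contact, lowered it until it touched the plate (about 6 N), and let go.

**Last pictures:**
- The lock stands flat on the plate.
- The pin tip is about 20 mm past the frame ring, against the 10 mm needed.
- The collar is beside the fixed ring on its near side. I stopped about 3° short of home, so it may not quite touch the ring.
- The mug, jar and screwdriver look unmoved.
- The gripper is clear of everything.

**Checks that disagreed:**
- My first straight descent onto the lock stalled at a wrist joint limit, so I grasped it with the tool tilted 20° instead.
- My first estimate of how the lock sat in the grip was 2–3 mm off, because it was measured before the arm had settled. I re-measured it before inserting the pin.
- In the final overlay the lock sits about 3 mm toward the cradle's −x side of where I predicted, well within the 14 mm tolerance.

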